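Fit the tube head on the bench mixer and clamp it to the first click

ROBOT

A 6-joint arm with a two-finger parallel gripper is mounted at the origin on the work surface. World frame = base frame: x ahead of the robot, y to its left, z up, the work surface at z = 0. Lengths are in m, angles in rad, forces in N, time in s.
With the tool pointing down it reaches from about 0.4 to 0.825 m from the base axis. Payload 7 kg.
Tool frame: the origin (TCP) lies at the very end of the fingers, on their centre line; the grasp point (between the pads) lies 19 mm behind it (arm.pinch_z is the z of the grasp point in the tool frame, in m); z points along the fingers, y is the direction in which the jaws open and shut (so a half turn about z gives the same grasp; the last joint's range is limited). The gripper opens to 88 mm and grips with 3 to 60 N. Pads are 19 mm wide; open, the fingers measure 130 mm over their backs; the gripper's body (78 mm by 193 mm) begins 47 mm behind the grasp point.
Start: joints at [1.503, 0.359, 0.012, 0, -1.224, -0.288], TCP at [0.235, 0.633, 0.227] pointing down, gripper open.
Joint ranges: [-3.07, 3.07], [-1.43, 2.12], [-1.02, 1.25], [-3.03, 1.67], [-3.05, -0], [-3.03, 3.03]. Speed limits (rad/s): [2.39, 2.39, 3.01, 3.14, 3.14, 3.14].

INTERFACE

Orientations are given as [roll, pitch, yaw] about the fixed x, y, z axes, in that order (R = Rz(yaw) Ry(pitch) Rx(roll)).
In Python, from station import arm gives the robot as it stands.
- The arm moves only by the tool drive_tool, never from a script. Its argument "targets" is a list of rows, each a list of 6 numbers: the shift along the world's x, y, z in units of 0.04 m (1.0 is 0.04 m), then the turn, a rotation vector about the world's x, y, z in units of 6 degrees (1.0 is 6 degrees). In form: [[x, y, z, wx, wy, wz], ...]. A call has 1 to 5 rows; each row shifts and turns the commanded pose from where the row before left it; what a row does not reach is not made up. A row lasts 1/8 s, in which the tool goes at most 62.5 mm and 10.7 degrees, less where a joint would pass 70% of its speed; a pose out of reach is approached as far as the arm can. A call with a number of a shift or a turn outside -1 to 1 is refused whole. A call with a gripper value outside its range is refused whole. "claw" is the opening, from 0 (shut) to 1 (fully open), set as the call begins (left out, the last holds). The fingers move at their own pace and stop on an object; "newtons" is the grip in N (left out, the last holds). Time passes only in rows, so rows that do not move let the fingers close. It gives the time, the measured TCP pose, the force and the opening at its end, in the units of the state.
- arm.get_state(): the state, without advancing time (a new reading comes with each control period).
- arm.grab_frame(name): name is "side" or "top"; returns (picture, depth): 384x512x3 uint8, red, green, blue; 384x512 float32, m along the optical axis (not along the pixel's ray), 0 where there is no reading.
- arm.get_calibration(name): a dict with "mtx" (3x3 intrinsics, pixels), "origin" and "rotation" of the camera in the world. Camera axes: x right, y up, looking along -z (the intrinsics and any distortion apply to the point x, -y, -z); pixel columns grow to the right and rows downward; lengths in m; the calibration is good to about 2 mm. A picture is of the moment at which its call begins. get_calibration takes no time and is no camera call.
- arm.job_done(): hands the job in, once; it reports no verdict.
Trained networks look in the newest picture that a camera, given by its name, has taken for a name from the list of things; names that differ only in an ending like _2 or _b are one class to them, and where a whole thing is asked for, a point or a joint stands for the part that bears it (a point fixed in the world has none). Each returns a list of dicts, best first, with "score" (0 to 1); they miss things now and then, are a little off and sometimes report something else, mostly with a low value. They report only what shows in the picture. A call takes as long as a camera call. They do not tell look-alikes from the thing itself.
- arm.search_frame(target, camera): "point" ([x, y, z] in m, in the coordinates of the camera as it stood for that picture, good to about 4 mm: the middle of the surface that is visible of it).
- arm.cut_out(target, camera): "pixels" (384x512 bool, what is visible of it).
- arm.landmark_of(target, camera): "point" ([x, y, z] in m, in the coordinates of the camera as it stood for that picture, good to about 4 mm: a listed point, or the origin of a listed thing).
The state is a dict: "t": time; "q": joint angles; "qd": joint speeds; "joint_efforts": joint torques, N m; "eef_pos": TCP position; "ee_rot": TCP orientation; "force": force on the tool from outside, world axes, zero at the start; "moment": the same for the moment, N m; "width": finger opening in m.
Only numpy, scipy, OpenCV 4.12 (cv2) and the standard library are available. Lean on these libraries where they do the work, as an engineer would, in place of code of your own. Each camera call takes 0.05 s, during which the arm holds its last target. There are 200 camera calls.

TASK

Take the transit cap off the mixer's spindle and leave it in the parts tray, then put the aluminium tube head over the spindle and turn it until its keys drop into the keyways and it sits fully down on the seat. Then tighten the clamp knob on the sloping front clockwise until it reaches its stop and its slip clutch clicks, and stop at the first click: a second click spoils it. Leave everything else on the bench where it is.

Things in the scene. Friction and masses are not known exactly. Their poses are not given: they have to be found in the camera images.
- mixer: Cream bench mixer, fixed. Origin: on the bench, mid-width; x to its back, y to its left, z up. Flat deck at z 80 from x -30 to 130, 170 wide in y, with the spindle at x 45; ahead of it a front face slopes down from (x -30, z 80) to (x -116, z 20), its normal leaning 35 degrees from vertical towards -x. The clamp knob stands on the slope's centre (x -73, y 0, z 50).
- spindle_seat (a point): Centre of the top of the flat seat disc (72 across) on the deck, 86 above the bench; axes as the mixer's. On it stands the upright steel spindle: a thick part 34 across, 22 high, with three keyways, open at the top, about 9 wide, at 0, 120 and 240 degrees from x; above it a core 21 across, tip at 51, and a brass pin 10 across standing at most 8 above the tip.
- tube_head: Loose aluminium head, 220 g, flat on the bench: flange 100 across, 8 thick; round boss 56 across to 38 above the underside (grip it from above). Through bore 38 across with three inward keys at 0, 120, 240 degrees from x, 6 wide, inner ends 12.5 from the axis, 14 to 24 above the underside; a black line on the boss and a rib on the flange mark each. Origin: centre of the underside, z up.
- head_top (a point): Centre of the boss's top face, 38 above the head's underside; axes as the head's. With keys off the keyways the head rests on the spindle's thick part, its underside 8 above the seat. With keys within about 5 degrees of the keyways and let go, it drops by its own weight until its underside is on the seat.
- transit_cap: Loose grey plastic cap, 70 g, a cylinder 48 across and 69 high, open below (bore 40 across, 64 deep), standing over the spindle on the seat disc at the start. Origin: centre of its open underside, z up. It lifts straight off.
- parts_tray: White open tray, fixed, 130 (x) by 150 (y) and 24 high, walls and floor 4 thick. Origin: centre of its underside.
- knob_grip (a point): Point on the clamp knob's turning axis, 29 off the sloping face, at mid-bar. The knob is a black bar 46 long, 14 thick, from 12 to 40 off the face, a white tick on one end. x: along the bar to the tick; z: out of the face along the axis. Under the bar is the aluminium clamp ring, 60 across, its face 9 off the slope, a rib on it 13. Clockwise (looking at the face) is negative about z.
- clamp_ring (a joint): Turn of the clamp ring on the sloping face, rad, growing clockwise; it starts between 0.25 and 0.8 and stops dead at 1.25, where its rib points at the raised mark up-slope of it: the head is then clamped. The knob carries it along (about 0.12 N m). Turned anticlockwise it comes loose again.
- clamp_knob (a joint): Slip of the knob on the ring, rad, growing clockwise; 0 (tick over the ring's rib) while the ring turns along. With the ring at its stop the clutch slips, with a detent every 0.52: resistance peaks at about 0.33 N m near 0.13 and drops almost to nothing past 0.26, which is the first click; it builds up again after 0.52, and the second click comes past 0.79. The knob stays where it is left.
- wash_bottle: Bystander, leave alone. White plastic bottle, 60 across, 150 high. Origin: centre of its underside.
- well_plate: Bystander, leave alone. White well plate, 86 by 127, 15 high. Origin: centre of its underside.
- beaker: Bystander, leave alone. White open beaker, 70 across, 85 high. Origin: centre of its underside.
- dish: Bystander, leave alone. Clear flat dish, 90 across, 15 high. Origin: centre of its underside.
- tip_box: Bystander, leave alone. Pale lilac box, 85 by 120, 50 high. Origin: centre of its underside.
- spacer: Bystander, leave alone. Plain aluminium ring, 44 across, 26 bore, 10 high, without keys. Origin: centre of its underside.
- marker: Bystander, leave alone. Dark square-sided marker pen, 110 long (its x), 14 wide. Origin: centre of its underside.
Not all that is in view belongs to the job. Leave any green look-alike of the transit_cap alone. Leave any pink look-alike of the tube_head alone.

How it is judged:
By the outcome, as a careful person would: the job done as asked, in the order asked, and still so for the second after the job is handed in, with the robot touching nothing.
It also fails if it takes over 61 s, if anything falls off the work surface, if the arm or the gripper's body presses on something with over 40 N, if the wrist force passes 120 N, or if a joint passes its speed limit or range.

## Working session

There is one attempt and no reset: what is moved stays moved. The work goes in short steps, Python scripts to look and compute and a tool call to move; the robot and the scene stay as the last step left them, time stands still between calls to the robot, and variables do not carry over. Pictures are saved under pics/ and viewed, about 8 in all and at most 12, crops included, and the job is handed in when it is done.

Besides the shell and the picture viewer there is one more tool, called after "Request:" by a JSON object that holds its "method" and its "body". drive_tool: Moves the arm, as the interface text tells. Shifts and turns lie within -1 to 1; 1 stands for 0.04 m of shift or 6 degrees of turn. Its arguments: {"type":"object","properties":{"targets":{"type":"array"},"claw":{"type":"number"},"newtons":{"type":"number"}},"required":["targets"]}

```bash
ls; mkdir -p pics
cat > h.py <<'E'
from station import arm
import numpy as np, cv2
def w(p,c):
    k=arm.get_calibration(c); return np.array(k['rotation'])@np.array(p)+np.array(k['origin'])
def proj(P,c):
    k=arm.get_calibration(c); q=np.array(k['rotation']).T@(np.array(P)-np.array(k['origin'])); u=np.array(k['mtx'])@np.array([q[0],-q[1],-q[2]]); return u[:2]/u[2]
def cloud(d,c):
    k=arm.get_calibration(c); M=np.array(k['mtx']); v,u=np.mgrid[:d.shape[0],:d.shape[1]]
    X=np.stack([(u-M[0,2])/M[0,0]*d,-(v-M[1,2])/M[1,1]*d,-d],-1)
    return X@np.array(k['rotation']).T+np.array(k['origin'])
E
python3 - <<'E'
from h import *
for c in ['top','side']:
    im,d=arm.grab_frame(c); cv2.imwrite(f'pics/{c}0.png',im[:,:,::-1]); np.savez(f'{c}0.npz',im=im,d=d)
    k=arm.get_calibration(c); print(c,k)
    for n in ['transit_cap','tube_head','head_top','spindle_seat','knob_grip','parts_tray','mixer']:
        for r in arm.landmark_of(n,c)[:3]:
            p=w(r['point'],c); print(n,round(r['score'],2),p.round(3),proj(p,c).round())
s=arm.get_state(); print(s)
E
```

```text
pics
top {'mtx': array([[407.73677231,   0.        , 250.32604444],
       [  0.        , 407.73677231, 188.77959207],
       [  0.        ,   0.        ,   1.        ]]), 'origin': array([0.27186444, 0.05628337, 1.45348127]), 'rotation': array([ 1.95228750e-01,  1.00894331e-03, -1.59186409e+00])}Traceback (most recent call last):
  File "<stdin>", line 7, in <module>
  File "h.py", line 6, in proj
    k=arm.get_calibration(c); q=np.array(k['rotation']).T@(np.array(P)-np.array(k['origin'])); u=np.array(k['mtx'])@np.array([q[0],-q[1],-q[2]]); return u[:2]/u[2]
                                                                                                                              ~^^^
IndexError: invalid index to scalar variable.
```

```bash
cat > h.py <<'E'
from station import arm
import numpy as np, cv2
from scipy.spatial.transform import Rotation as Rn
def cal(c):
    k=arm.get_calibration(c); return np.array(k['mtx']),Rn.from_euler('xyz',k['rotation']).as_matrix(),np.array(k['origin'])
def w(p,c):
    M,R,o=cal(c); return R@np.array(p)+o
def proj(P,c):
    M,R,o=cal(c); q=R.T@(np.array(P)-o); u=M@np.array([q[0],-q[1],-q[2]]); return u[:2]/u[2]
def cloud(d,c):
    M,R,o=cal(c); v,u=np.mgrid[:d.shape[0],:d.shape[1]]
    return np.stack([(u-M[0,2])/M[0,0]*d,-(v-M[1,2])/M[1,1]*d,-d],-1)@R.T+o
def grab(c,tag):
    im,d=arm.grab_frame(c); np.savez(f'{c}{tag}.npz',im=im,d=d); return im,d
E
python3 - <<'E'
from h import *
ims=[]
for c in ['top','side']:
    im,d=grab(c,'0'); ims.append(im)
    print(c,arm.get_calibration(c))
    for n in ['transit_cap','tube_head','head_top','spindle_seat','knob_grip','parts_tray','mixer']:
        for r in arm.landmark_of(n,c)[:3]:
            p=w(r['point'],c); print(n,round(r['score'],2),p.round(3),proj(p,c).round())
cv2.imwrite('pics/a_top.png',cv2.resize(ims[0],(800,600),interpolation=3)[:,:,::-1])
cv2.imwrite('pics/a_side.png',cv2.resize(ims[1],(800,600),interpolation=3)[:,:,::-1])
print(arm.get_state())
E
```

```text
top {'mtx': array([[407.73677231,   0.        , 250.32604444],
       [  0.        , 407.73677231, 188.77959207],
       [  0.        ,   0.        ,   1.        ]]), 'origin': array([0.27186444, 0.05628337, 1.45348127]), 'rotation': array([ 1.95228750e-01,  1.00894331e-03, -1.59186409e+00])}
transit_cap 0.54 [ 0.645 -0.037  0.087] [275. 159.]
tube_head 0.72 [ 0.539  0.308 -0.   ] [180. 196.]
tube_head 0.6 [ 0.352 -0.177 -0.001] [316. 245.]
tube_head 0.58 [ 0.532  0.455 -0.   ] [139. 198.]
head_top 0.86 [0.536 0.454 0.038] [136. 196.]
head_top 0.67 [0.54  0.307 0.036] [178. 194.]
spindle_seat 0.64 [ 0.646 -0.04   0.086] [276. 159.]
spindle_seat 0.6 [ 0.338  0.157 -0.001] [222. 251.]
knob_grip 0.44 [ 0.517 -0.068  0.073] [285. 196.]
parts_tray 0.78 [ 0.527 -0.301  0.   ] [348. 195.]
mixer 0.86 [ 0.606 -0.045 -0.003] [277. 176.]
mixer 0.34 [ 0.694  0.225 -0.002] [203. 154.]
side {'mtx': array([[391.46680475,   0.        , 249.13250265],
       [  0.        , 391.46680475, 186.13844797],
       [  0.        ,   0.        ,   1.        ]]), 'origin': array([ 0.34882746, -0.82756581,  0.8
[... 624 characters left out ...]
7 [ 0.605 -0.051  0.004] [270. 222.]
{'t': 0.9, 'q': array([ 1.50311964e+00,  3.58585649e-01,  1.18508240e-02, -3.81679451e-05,
       -1.22407889e+00, -2.88132307e-01]), 'qd': array([-1.29480399e-03, -1.83781936e-03, -3.10281868e-04, -3.65953315e-05,
       -3.05134833e-04, -1.22763616e-03]), 'joint_efforts': array([-4.79872251e-04, -5.82358932e+01,  2.93300736e+01,  7.00196743e+00,
        1.24996397e-02, -3.96831922e-05]), 'eef_pos': array([0.23510975, 0.63268152, 0.22654221]), 'ee_rot': array([ 3.14156578e+00,  2.94752919e-05, -3.55821962e-01]), 'force': array([ 0.38535942,  0.19467297, -0.35334565]), 'moment': array([-0.04135641,  0.0153751 ,  0.06309242]), 'width': 0.08753396302628333}
```

View pics/a_top.png

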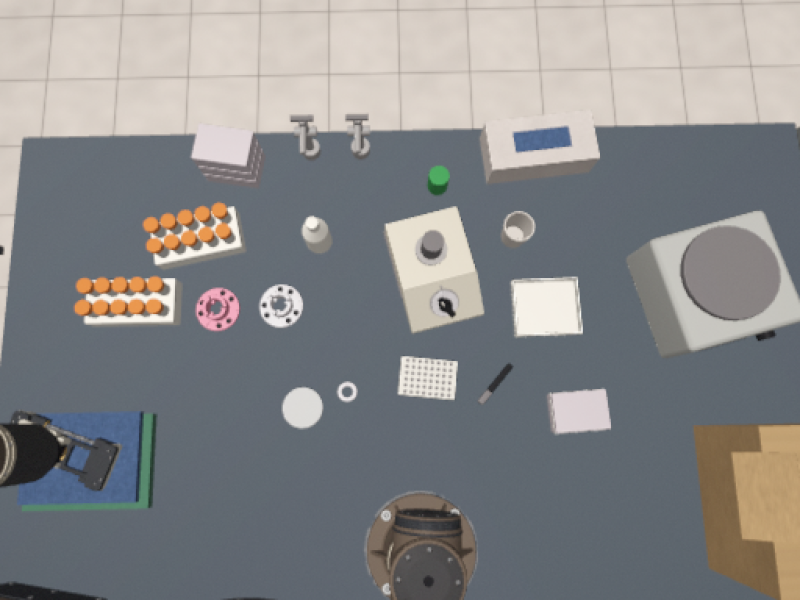

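View pics/a_side.png

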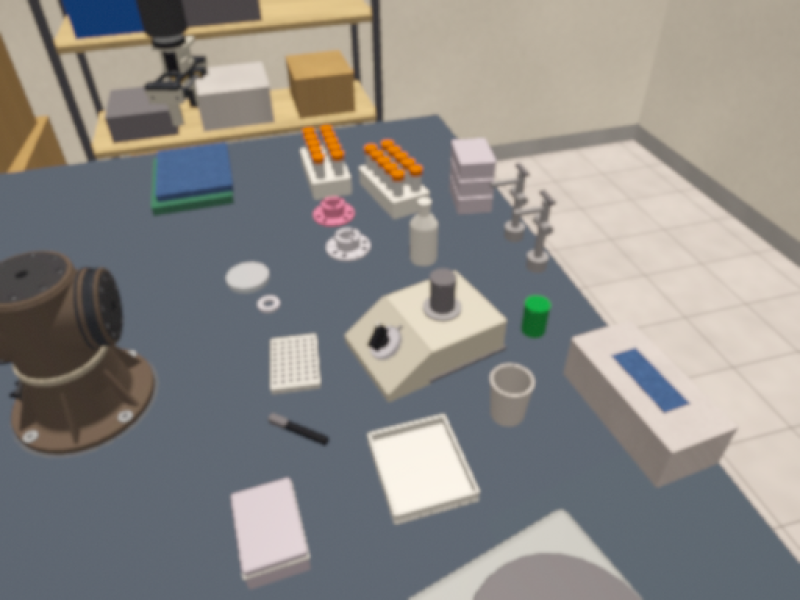

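Top view, in 800x600 pixels:
- The grey cap is on the mixer at (432,243). The green look-alike is at (438,178).
- The bare aluminium head is at (281,305). The pink look-alike is at (217,309).
- The white tray is at (546,307), and the knob at (446,303).

The grey cap and the aluminium head fit the description by colour, and the cap by its place. I'll confirm both in an enlarged crop and refine the poses from depth.

Run:
```python
from h import *
T=np.load('top0.npz');S=np.load('side0.npz')
def crop(im,c,h,s):
    u,v=np.round(c).astype(int); return cv2.resize(im[v-h:v+h,u-h:u+h],(s,s),interpolation=cv2.INTER_CUBIC)
a=[crop(T['im'],proj([.539,.308,.02],'top'),20,300),crop(T['im'],proj([.52,-.067,.06],'top'),16,300),crop(S['im'],proj([.539,.308,.02],'side'),20,300),crop(S['im'],proj([.52,-.067,.06],'side'),20,300)]
cv2.imwrite('pics/b.png',np.vstack([np.hstack(a[:2]),np.hstack(a[2:])])[:,:,::-1])
for c,D in(('top',T),('side',S)):
    P=cloud(D['d'],c)
    def sel(x,y,r,z0,z1):
        m=(np.hypot(P[...,0]-x,P[...,1]-y)<r)&(P[...,2]>z0)&(P[...,2]<z1); q=P[m]; return q
    def rep(n,q):
        if len(q)>3:
            e,_=cv2.minEnclosingCircle(q[:,:2].astype(np.float32))[:2]; print(c,n,len(q),'med z',np.median(q[:,2]).round(4),'circle',np.round(e,4),'r',round(_,4),'mean',q.mean(0).round(4))
    rep('cap',sel(.645,-.037,.05,.14,.17)); rep('boss',sel(.539,.308,.06,.03,.05)); rep('flange',sel(.539,.308,.07,.005,.015)); rep('knob',sel(.516,-.069,.04,.076,.11))
    q=sel(.645,-.037,.16,.075,.084)
    r=cv2.minAreaRect(q[:,:2].astype(np.float32)*1000); print(c,'deck',r, np.median(q[:,2]))
    q=sel(.527,-.302,.12,.018,.03); print(c,'tray',cv2.minAreaRect(q[:,:2].astype(np.float32)*1000))
    q=sel(.35,.1,.0,0,1)
    print('bench z',np.median(P[(abs(P[...,0]-.5)<.05)&(abs(P[...,1]-.15)<.04)][:,2]))
    for n in ['wash_bottle','beaker','marker','well_plate','dish','spacer']:
        for t in arm.landmark_of(n,c)[:1]: print(c,n,round(t['score'],2),w(t['point'],c).round(3))
```

```text
top cap 172 med z 0.1544 circle [ 0.6458 -0.0372] r 0.0246 mean [ 0.6446 -0.0372  0.1539]
top boss 115 med z 0.0375 circle [0.5404 0.3064] r 0.0286 mean [0.5395 0.3062 0.0371]
top flange 340 med z 0.0085 circle [0.5375 0.3058] r 0.0665 mean [0.5376 0.3043 0.0088]
top knob 49 med z 0.0848 circle [ 0.5248 -0.0681] r 0.0244 mean [ 0.5191 -0.0648  0.0855]
top deck ((615.153076171875, -45.26659393310547), (234.6416778564453, 169.88461303710938), 13.607863426208496) 0.07958806119056538
top tray ((523.5315551757812, -302.39166259765625), (130.99620056152344, 151.42886352539062), 0.9264816045761108)
bench z -0.00013063650283495765
top wash_bottle 0.54 [ 0.696  0.221 -0.002]
top beaker 0.76 [ 0.693 -0.232  0.001]
top marker 0.59 [ 0.351 -0.177  0.   ]
top well_plate 0.75 [ 0.364 -0.026 -0.002]
top dish 0.73 [ 0.305  0.256 -0.002]
top spacer 0.42 [ 0.338  0.16  -0.003]
side cap 222 med z 0.1546 circle [ 0.6464 -0.0384] r 0.0261 mean [ 0.645  -0.0441  0.1525]
side boss 106 med z 0.036 circle [0.5418 0.306 ] r 0.0308 mean [0.5418 0.304  0.0357]
side flange 225 med z 0.0085 circle [0.547  0.3035] r 0.0548 mean [0.5388 0.2905 0.0089]
side knob 86 med z 0.084 circle [ 0.5197 -0.0726] r 0.0235 mean [ 0.5185 -0.0697  0.0846]
side deck ((614.0291137695312, -46.96556091308594), (238.83155822753906, 173.3590545654297), 13.324897766113281) 0.07996446001866175
side tray ((524.59716796875, -303.85040283203125), (130.85227966308594, 151.51248168945312), 1.153923749923706)
bench z -3.2791150389899215e-05
side wash_bottle 0.71 [0.696 0.221 0.001]
side beaker 0.74 [ 0.698 -0.239 -0.   ]
side marker 0.73 [ 0.352 -0.172  0.   ]
side well_plate 0.85 [ 0.372 -0.023 -0.   ]
side dish 0.85 [ 0.308  0.254 -0.   ]
side spacer 0.7 [ 0.521 -0.303  0.004]
```

View pics/b.png

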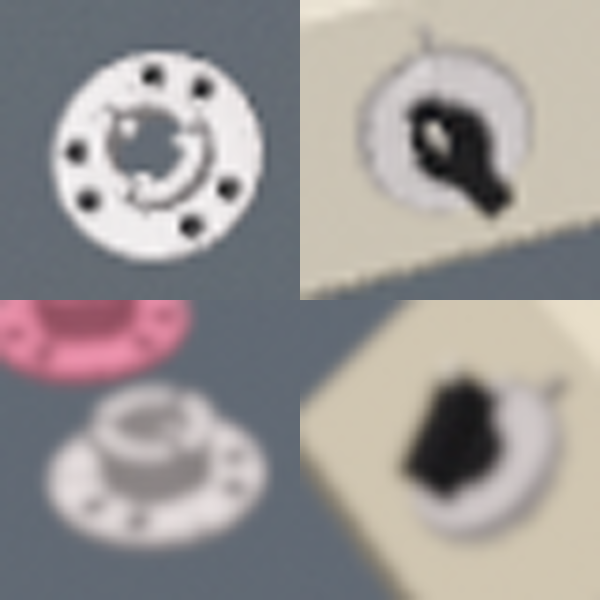

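Crop confirms the bare aluminium head with keys visible in its bore; the pink one is beside it. The knob's white tick is to the upper left, and the raised mark is up-slope at crop pixel (425,40). I'll take the angles by rectifying the images, and start moving to the cap in the meantime.

```bash
cat >> h.py <<'E'
def rect(im,c,o,ex,ey,half,n):
    # image of plane through o spanned by ex (right), ey (up)
    g=np.linspace(-half,half,n); A,B=np.meshgrid(g,-g)
    P=np.array(o)+A[...,None]*np.array(ex)+B[...,None]*np.array(ey)
    M,R,t=cal(c); q=(P-t)@R; u=M[0,0]*q[...,0]/-q[...,2]+M[0,2]; v=M[1,1]*q[...,1]/q[...,2]+M[1,2]
    return cv2.remap(im,u.astype(np.float32),v.astype(np.float32),cv2.INTER_CUBIC)
def mixframe(yaw=np.radians(13.5)):
    c,s=np.cos(yaw),np.sin(yaw); Z=np.array([[c,-s,0],[s,c,0],[0,0,1]]); a=np.radians(35)
    return Z, Z@[np.cos(a),0,np.sin(a)], Z@[0,1,0], Z@[-np.sin(a),0,np.cos(a)]  # R, upslope, left, normal
SEAT=np.array([.6455,-.0375,.086])
def knobc(off): 
    Z,u,l,n=mixframe(); return SEAT+Z@np.array([-118,0,-36])/1000+n*off
E
python3 - <<'E'
from h import *
T=np.load('top0.npz')['im'];S=np.load('side0.npz')['im']
Z,u,l,n=mixframe()
a=[rect(T,'top',[.5395,.3063,.008],[1,0,0],[0,1,0],.06,300),rect(T,'top',knobc(.04),u,l,.045,300),rect(S,'side',[.5395,.3063,.038],[1,0,0],[0,1,0],.06,300),rect(S,'side',knobc(.04),u,l,.045,300)]
cv2.imwrite('pics/c.png',np.vstack([np.hstack(a[:2]),np.hstack(a[2:])])[:,:,::-1])
g=cv2.cvtColor(a[0],cv2.COLOR_RGB2GRAY).astype(float); yy,xx=np.mgrid[:300,:300]
X=(xx-149.5)*.12/299;Y=-(yy-149.5)*.12/299
r=np.hypot(X,Y);th=np.degrees(np.arctan2(Y,X))
from scipy.ndimage import label,center_of_mass
L,k=label((g<120)&(r>.032)&(r<.045))
for i,(cy,cx) in enumerate(center_of_mass(200-g,L,range(1,k+1))):
    if (L==i+1).sum()>30: print(round(np.degrees(np.arctan2(149.5-cy,cx-149.5)),1),(L==i+1).sum(),round(np.hypot(149.5-cy,cx-149.5)*.12/299,4))
print('knob30',knobc(.029),n)
E
```

```text
86.9 381 0.0402
122.7 386 0.0403
5.9 371 0.0393
-156.5 437 0.0381
-31.8 376 0.0378
-117.8 395 0.0371
knob30 [ 0.51458622 -0.06892962  0.07375541] [-0.55772847 -0.13389876  0.81915204]
```

View pics/c.png

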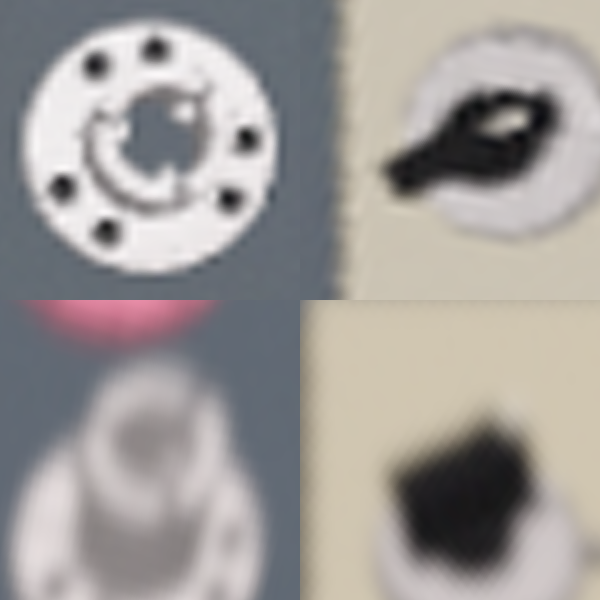

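Request:
{"method": "drive_tool", "body": {"targets": [[0.6,-1,0.3,0,0,0],[0.6,-1,0.3,0,0,0],[0.6,-1,0,0,0,0],[0.6,-1,0,0,0,0],[0.6,-1,0,0,0,0]], "claw": 1, "newtons": 20}}

```text
t: 2.12
eef_pos: [0.3557, 0.4314, 0.2509]
ee_rot: [-3.141, -0.0, -0.356]
force: [0.4, 0.8, 0.1]
width: 0.0875
```

Request:
{"method": "drive_tool", "body": {"targets": [[0.6,-1,0,0,0,0],[0.6,-1,0,0,0,0],[0.6,-1,0,0,0,0],[0.6,-1,0,0,0,0],[0.6,-1,0,0,0,0]]}}

```text
t: 2.75
eef_pos: [0.4758, 0.2314, 0.2509]
ee_rot: [-3.141, -0.0, -0.356]
force: [0.2, 0.1, -0.1]
width: 0.0875
```

Request:
{"method": "drive_tool", "body": {"targets": [[0.606,-0.96,0,0,0,0],[0.606,-0.96,0,0,0,0],[0.606,-0.96,0,0,0,0],[0.606,-0.96,0,0,0,0],[0.606,-0.96,0,0,0,0]]}}

```text
t: 3.38
eef_pos: [0.5971, 0.0394, 0.2508]
ee_rot: [-3.141, -0.0, -0.356]
force: [0.3, 1.4, 0.3]
width: 0.0875
```

Request:
{"method": "drive_tool", "body": {"targets": [[0.606,-0.96,0,0,0,0],[0.606,-0.96,0,0,0,0],[0,0,-0.7,0,0,0],[0,0,-0.5,0,0,0],[0,0,0,0,0,0]]}}

```text
t: 4.0
eef_pos: [0.6438, -0.0365, 0.2009]
ee_rot: [3.14, 0.003, -0.356]
force: [-0.6, 0.2, 0.1]
width: 0.0878
```

Run:
```python
from h import *
print(arm.get_state()['eef_pos'])
im,d=grab('side','1'); a=cv2.resize(im[90:240,190:390],(800,600),interpolation=2)
cv2.imwrite('pics/d.png',a[:,:,::-1])
```

```text
[ 0.64384663 -0.0364505   0.20089463]
```

View pics/d.png

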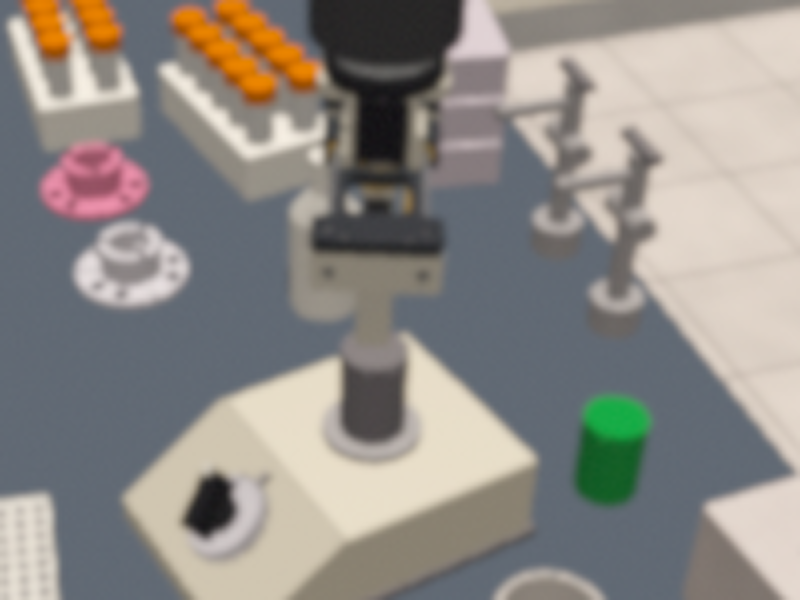

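The gripper is centred above the grey cap (cap at (373,390) in the crop), so I'll go down and grip.

Request:
{"method": "drive_tool", "body": {"targets": [[0.04,-0.025,-0.7,0,0,0],[0,0,-0.7,0,0,0],[0,0,-0.6,0,0,0],[0,0,-0.27,0,0,0],[0,0,0,0,0,0]]}}

```text
t: 4.68
eef_pos: [0.6467, -0.037, 0.1122]
ee_rot: [3.141, -0.0, -0.355]
force: [-0.4, 0.3, 0.0]
width: 0.0874
```

Request:
{"method": "drive_tool", "body": {"targets": [[0,0,0,0,0,0],[0,0,0,0,0,0],[0,0,0,0,0,0],[0,0,0,0,0,0],[0,0,0.15,0,0,0]], "claw": 0, "newtons": 20}}

```text
t: 5.3
eef_pos: [0.646, -0.0372, 0.1175]
ee_rot: [3.141, 0.001, -0.356]
force: [-0.2, -0.3, -0.4]
width: 0.0475
```

Request:
{"method": "drive_tool", "body": {"targets": [[0,0,0.4,0,0,0],[0,0,0.7,0,0,0],[0,0,0.8,0,0,0],[0,0,0.7,0,0,0],[-0.2,-0.45,0,0,0,0]]}}

```text
t: 5.92
eef_pos: [0.6402, -0.0546, 0.2256]
ee_rot: [-3.139, -0.005, -0.354]
force: [-0.1, 0.3, -0.4]
width: 0.0474
```

Request:
{"method": "drive_tool", "body": {"targets": [[-0.45,-0.95,0,0,0,0],[-0.45,-0.95,0,0,0,0],[-0.45,-0.95,0,0,0,0],[-0.45,-0.95,0,0,0,0],[-0.45,-0.95,0,0,0,0]]}}

```text
t: 6.55
eef_pos: [0.5469, -0.2466, 0.2218]
ee_rot: [-3.142, 0.0, -0.356]
force: [0.5, 0.0, -0.0]
width: 0.0475
```

Request:
{"method": "drive_tool", "body": {"targets": [[-0.45,-0.95,-0.3,0,0,0],[-0.15,-0.5,-0.7,0,0,0],[0,0,-0.9,0,0,0],[0,0,-0.9,0,0,0],[0,0,-0.7,0,0,0]]}}

```text
t: 7.18
eef_pos: [0.523, -0.3034, 0.0803]
ee_rot: [-3.142, 0.002, -0.357]
force: [0.1, -0.2, -0.5]
width: 0.0471
```

Run:
```python
from h import *
s=arm.get_state();print(s['eef_pos'],s['width'],s['force'])
ims=[]
for c in('top','side'):
    im,d=grab(c,'2'); P=cloud(d,c)
    m=(np.hypot(P[...,0]-SEAT[0],P[...,1]-SEAT[1])<.04)
    for z0,z1,nm in((.084,.092,'disc'),(.1,.113,'thick'),(.13,.15,'tip')):
        q=P[m&(P[...,2]>z0)&(P[...,2]<z1)]
        if len(q)>2:
            e,r=cv2.minEnclosingCircle(q[:,:2].astype(np.float32)); print(c,nm,len(q),np.round(e,4),round(r,4),q.mean(0).round(4))
    r=arm.landmark_of('spindle_seat',c)[:1]
    for x in r: print(c,x['score'],w(x['point'],c).round(4))
    uv=proj([.6455,-.0375,.12],c).astype(int); k=cv2.resize(im[uv[1]-20:uv[1]+20,uv[0]-20:uv[0]+20],(400,400),interpolation=2)
    ims.append(k)
cv2.imwrite('pics/e.png',np.hstack(ims)[:,:,::-1])
```

```text
[ 0.52299373 -0.30341597  0.08026982] 0.04711668332061517 [ 0.13980888 -0.18336352 -0.52394084]
top disc 176 [ 0.6454 -0.0358] 0.0373 [ 0.6437 -0.0368  0.087 ]
top thick 29 [ 0.6444 -0.037 ] 0.0164 [ 0.6407 -0.035   0.107 ]
top tip 29 [ 0.644  -0.0381] 0.0107 [ 0.6445 -0.0384  0.1365]
top 0.75 [ 0.6466 -0.0409  0.0901]
```

View pics/e.png

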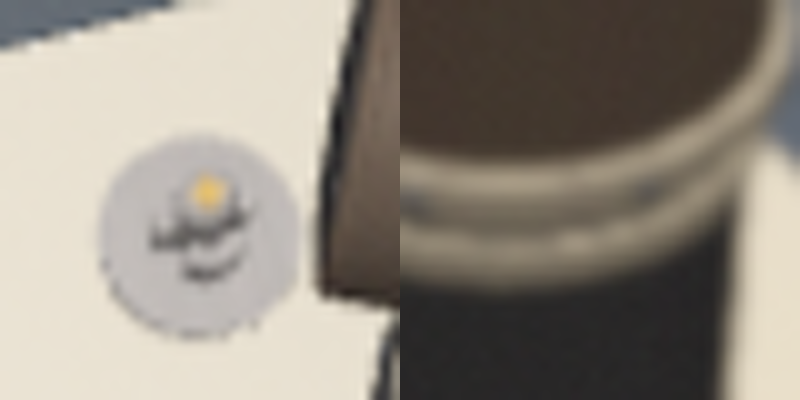

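The spindle is bare, with its brass pin at (208,190) in the crop. The side view is blocked by the arm. I'll set the cap down in the tray.

Request:
{"method": "drive_tool", "body": {"targets": [[0,0,-0.6,0,0,0],[0,0,-0.4,0,0,0],[0,0,-0.2,0,0,0],[0,0,-0.05,0,0,0],[0,0,0,0,0,0]]}}

```text
t: 8.0
eef_pos: [0.5248, -0.3033, 0.0324]
ee_rot: [3.142, -0.001, -0.356]
force: [0.9, -0.2, -0.5]
width: 0.0472
```

Request:
{"method": "drive_tool", "body": {"targets": [[0,0,0,0,0,0],[0,0,0,0,0,0],[0,0,0,0,0,0]], "claw": 0.7}}

```text
t: 8.38
eef_pos: [0.5246, -0.3031, 0.0319]
ee_rot: [-3.142, -0.0, -0.356]
force: [-0.0, -0.1, 0.3]
width: 0.061
```

Request:
{"method": "drive_tool", "body": {"targets": [[0,0,0.6,0,0,0],[0,0,0.9,0,0,0],[0,0,1,0,0,0],[0,0,1,0,0,0],[0,0,1,0,0,0]], "claw": 1}}

```text
t: 9.0
eef_pos: [0.5242, -0.303, 0.2132]
ee_rot: [-3.142, -0.0, -0.356]
force: [0.9, -0.5, -0.3]
width: 0.0878
```

Request:
{"method": "drive_tool", "body": {"targets": [[0,0.95,0,0,0,0],[0,0.95,0,0,0,0],[0,0.95,0,0,0,0],[0,0.95,0,0,0,0],[0,0.95,0,0,0,0]]}}

```text
t: 9.62
eef_pos: [0.5243, -0.1119, 0.2119]
ee_rot: [-3.141, -0.0, -0.356]
force: [-0.3, 0.2, -1.0]
width: 0.0877
```

Request:
{"method": "drive_tool", "body": {"targets": [[0.04,0.95,0,0,0,0],[0.04,0.95,0,0,0,0],[0.04,0.95,0,0,0,0],[0.04,0.95,0,0,0,0],[0.04,0.95,0,0,0,0]]}}

```text
t: 10.25
eef_pos: [0.5323, 0.0781, 0.212]
ee_rot: [-3.141, -0.0, -0.356]
force: [0.3, 0.1, 0.1]
width: 0.0874
```

Request:
{"method": "drive_tool", "body": {"targets": [[0.04,0.95,0,0,0,0],[0.04,0.95,0,0,0,0],[0.04,0.95,0,0,0,0],[0.04,0.95,0,0,0,0],[0.04,0.95,0,0,0,0]]}}

```text
t: 10.88
eef_pos: [0.5403, 0.2681, 0.2118]
ee_rot: [-3.141, -0.0, -0.356]
force: [-0.3, 0.4, 0.3]
width: 0.0875
```

Request:
{"method": "drive_tool", "body": {"targets": [[0,0.95,-0.5,0,0,0],[0,0,-0.9,0,0,0],[0,0,-0.9,0,0,0],[0,0,0,0,0,0]]}}

```text
t: 11.38
eef_pos: [0.5388, 0.3036, 0.1171]
ee_rot: [3.136, 0.003, -0.356]
force: [0.2, 0.2, 0.1]
width: 0.088
```

Run:
```python
from h import *
s=arm.get_state();print(s['eef_pos'],s['ee_rot'],s['q'])
for c in('top','side'):
    im,d=grab(c,'3'); P=cloud(d,c)
    q=P[(np.hypot(P[...,0]-.524,P[...,1]+.303)<.07)&(P[...,2]>.065)&(P[...,2]<.08)]
    if len(q): print(c,'cap',len(q),q.mean(0).round(3))
```

```text
[0.53880933 0.30360465 0.11706642] [ 3.13641534e+00  2.67257576e-03 -3.55999193e-01] [ 8.28117609e-01  3.58758281e-01 -2.54709264e-01 -6.36770847e-04
 -9.63131798e-01  3.87051525e-01]
top cap 153 [ 0.525 -0.303  0.072]
side cap 314 [ 0.526 -0.307  0.072]
```

Request:
{"method": "drive_tool", "body": {"targets": [[0,0,-0.8,0,0,0],[0,0,-0.8,0,0,0],[0,0,-0.6,0,0,0],[0,0,-0.3,0,0,0],[0,0,-0.15,0,0,0]]}}

```text
t: 12.1
eef_pos: [0.5412, 0.3054, 0.0147]
ee_rot: [-3.14, -0.001, -0.356]
force: [0.0, -0.1, 0.2]
width: 0.0877
```

Request:
{"method": "drive_tool", "body": {"targets": [[0,0,0,0,0,0],[0,0,0,0,0,0],[0,0,0,0,0,0],[0,0,0,0,0,0]], "claw": 0, "newtons": 25}}

```text
t: 12.6
eef_pos: [0.5408, 0.3054, 0.0143]
ee_rot: [-3.14, -0.001, -0.356]
force: [-0.2, 0.8, 3.0]
width: 0.0544
```

Request:
{"method": "drive_tool", "body": {"targets": [[0,0,0.6,0,0,0],[0,0,1,0,0,0],[0,0,1,0,0,0],[0,0,1,0,0,0],[0,0,1,0,0,0]]}}

```text
t: 13.22
eef_pos: [0.5399, 0.3045, 0.1987]
ee_rot: [3.141, 0.001, -0.356]
force: [0.1, 0.8, -2.6]
width: 0.0544
```

Request:
{"method": "drive_tool", "body": {"targets": [[0.26,-0.857,0,0,0,-0.525],[0.26,-0.857,0,0,0,-0.525],[0.26,-0.857,0,0,0,-0.525],[0.26,-0.857,0,0,0,-0.525],[0.26,-0.857,0,0,0,-0.525]]}}

```text
t: 13.85
eef_pos: [0.5921, 0.1323, 0.1974]
ee_rot: [3.141, 0.001, -0.633]
force: [0.7, -0.9, -1.8]
width: 0.0541
```

Request:
{"method": "drive_tool", "body": {"targets": [[0.26,-0.857,0,0,0,-0.525],[0.26,-0.857,0,0,0,-0.525],[0.26,-0.857,0,0,0,-0.525],[0.26,-0.857,0,0,0,-0.525],[0.26,-0.857,0,0,0,-0.525]]}}

```text
t: 14.48
eef_pos: [0.6441, -0.039, 0.1973]
ee_rot: [3.141, 0.001, -0.908]
force: [0.5, 0.5, -2.2]
width: 0.0539
```

Request:
{"method": "drive_tool", "body": {"targets": [[0,0,0,0,0,0],[0,0,0,0,0,0]]}}

```text
t: 14.72
eef_pos: [0.6439, -0.0379, 0.1972]
ee_rot: [3.141, 0.001, -0.906]
force: [-0.6, 0.9, -2.9]
width: 0.054
```

Run:
```python
from h import *
s=arm.get_state();print(s['eef_pos'],s['ee_rot'],s['q'].round(2),s['width'])
zt=s['eef_pos'][2]-.0143+.008
ims=[]
for c in('top','side'):
    im,d=grab(c,'4'); P=cloud(d,c); ims.append(im)
    q=P[(np.hypot(P[...,0]-.645,P[...,1]+.037)<.07)&(abs(P[...,2]-zt)<.006)]
    e,r=cv2.minEnclosingCircle(q[:,:2].astype(np.float32)); print(c,'flange',len(q),np.round(e,4),round(r,4),q.mean(0).round(4))
a=rect(ims[1],'side',[.645,-.0373,zt],[1,0,0],[0,1,0],.06,400)
uv=proj([.645,-.0373,.18],'side').astype(int); b=cv2.resize(ims[1][uv[1]-35:uv[1]+35,uv[0]-35:uv[0]+35],(400,400),interpolation=2)
cv2.imwrite('pics/f.png',np.hstack([a,b])[:,:,::-1])
```

```text
[ 0.64391426 -0.03788026  0.19721682] [ 3.14079433e+00  8.04660925e-04 -9.05828075e-01] [ 0.24  0.33 -0.1  -0.   -1.14  0.42] 0.05398968115436843
top flange 205 [ 0.6416 -0.0353] 0.0488 [ 0.6277 -0.0146  0.1906]
side flange 383 [ 0.6442 -0.0395] 0.0504 [ 0.6413 -0.0575  0.1912]
```

View pics/f.png

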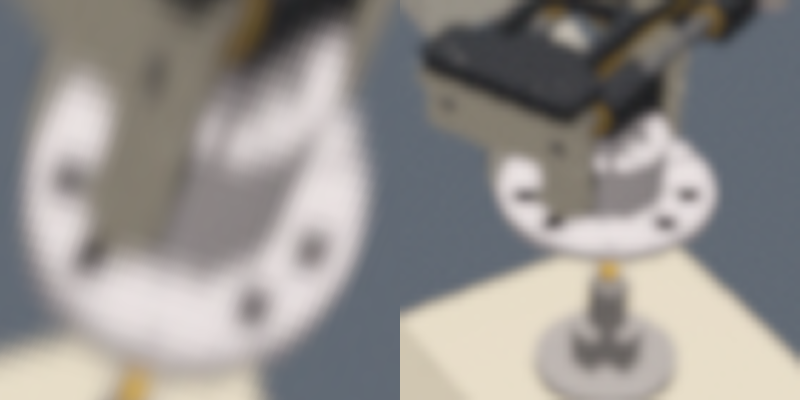

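The side view shows the head held level above the spindle. Hole pairs put its keys near 13.5°, as planned. I'll shift about 2 mm and lower it.

Request:
{"method": "drive_tool", "body": {"targets": [[0.04,0.01,-0.3,0,0,0],[0,0,-0.6,0,0,0],[0,0,-0.4,0,0,0],[0,0,-0.2,0,0,0],[0,0,0,0,0,0]]}}

```text
t: 15.45
eef_pos: [0.6458, -0.0374, 0.1372]
ee_rot: [3.141, 0.0, -0.905]
force: [0.2, -0.4, -2.6]
width: 0.0542
```

Request:
{"method": "drive_tool", "body": {"targets": [[0,0,-0.3,0,0,0],[0,0,-0.1,0,0,0],[0,0,-0.1,0,0,0],[0,0,-0.1,0,0,0],[0,0,0,0,0,0]]}}

```text
t: 16.08
eef_pos: [0.6459, -0.0375, 0.1135]
ee_rot: [3.141, 0.0, -0.906]
force: [0.2, 0.2, -2.0]
width: 0.0542
```

Request:
{"method": "drive_tool", "body": {"targets": [[0,0,-0.08,0,0,0],[0,0,-0.05,0,0,0],[0,0,-0.05,0,0,0],[0,0,0,0,0,0]]}}

```text
t: 16.58
eef_pos: [0.6459, -0.0375, 0.1063]
ee_rot: [3.141, 0.0, -0.906]
force: [0.2, 0.6, -2.3]
width: 0.0542
```

Request:
{"method": "drive_tool", "body": {"targets": [[0,0,-0.05,0,0,0],[0,0,-0.05,0,0,0],[0,0,0,0,0,0]]}}

```text
t: 16.95
eef_pos: [0.6459, -0.0375, 0.1023]
ee_rot: [3.141, 0.0, -0.906]
force: [0.2, -0.2, -1.9]
width: 0.0544
```

The keys have entered the keyways with no contact force, and the head is about 2 mm above the seat. I'll let it go and retract.

Request:
{"method": "drive_tool", "body": {"targets": [[0,0,0,0,0,0],[0,0,0,0,0,0],[0,0,0,0,0,0]], "claw": 1}}

```text
t: 17.32
eef_pos: [0.6462, -0.0375, 0.1028]
ee_rot: [-3.141, -0.0, -0.906]
force: [0.9, 0.4, -0.4]
width: 0.0789
```

Request:
{"method": "drive_tool", "body": {"targets": [[0,0,0.5,0,0,0],[0,0,0.8,0,0,0],[0,0,0.9,0,0,0],[-0.5,0,0.9,0,0,0.5],[-0.9,0,0.5,0,0,0.9]]}}

```text
t: 17.95
eef_pos: [0.5907, -0.0375, 0.2483]
ee_rot: [-3.14, -0.002, -0.757]
force: [-0.5, 0.3, 0.4]
width: 0.0877
```

Request:
{"method": "drive_tool", "body": {"targets": [[-1,0,0,0,0,1],[-1,0,0,0,0,1],[-1,0,0,0,0,1],[-1,0.5,0,0,0,1],[-0.5,0.9,0,0,0,1]]}}

```text
t: 18.58
eef_pos: [0.4083, 0.0181, 0.247]
ee_rot: [-3.14, -0.001, -0.234]
force: [0.9, -0.2, -0.0]
width: 0.0877
```

Request:
{"method": "drive_tool", "body": {"targets": [[0,1,0,0,0,1],[0,1,0,0,0,1],[0,0.8,0,0,0,1],[0,0,0,0,0,1],[0,0,0,0,0,1]]}}

```text
t: 19.2
eef_pos: [0.4099, 0.131, 0.2467]
ee_rot: [-3.141, -0.0, 0.293]
force: [0.1, 0.1, 0.1]
width: 0.0878
```

Run:
```python
from h import *
s=arm.get_state();print(s['t'],s['eef_pos'],s['ee_rot'],s['q'].round(2),s['width'])
Z,u,l,n=mixframe(); ims=[]
for c in('top','side'):
    im,d=grab(c,'5'); P=cloud(d,c); ims.append(im)
    for z0,z1,nm in((.088,.102,'flange'),(.115,.13,'boss')):
        q=P[(np.hypot(P[...,0]-.645,P[...,1]+.037)<.055)&(P[...,2]>z0)&(P[...,2]<z1)]
        if len(q)<3: continue
        e,r=cv2.minEnclosingCircle(q[:,:2].astype(np.float32)); print(c,nm,len(q),np.round(e,4),round(r,4),'z',np.median(q[:,2]).round(4))
    # knob bar points, in face frame
    K=knobc(0); F=np.stack([(P-K)@u,(P-K)@l,(P-K)@n],-1); g=im.max(-1)
    m=(np.hypot(F[...,0],F[...,1])<.045)&(F[...,2]>.034)&(F[...,2]<.046)
    f=F[m][:,:2]; 
    if len(f)>5:
        C=f.mean(0); ev,V=np.linalg.eigh(np.cov((f-C).T)); v=V[:,1]; print(c,'bar',len(f),C.round(4),'ang',np.degrees(np.arctan2(v[1],v[0])).round(1),np.sqrt(ev).round(4),'off',np.median(F[m][:,2]).round(4))
    ring=(np.hypot(F[...,0],F[...,1])<.04)&(F[...,2]>.005)&(F[...,2]<.011)
    q=F[ring]; print(c,'ring',len(q),cv2.minEnclosingCircle(q[:,:2].astype(np.float32)), 'slope off',np.median(F[(abs(F[...,1])>.04)&(abs(F[...,1])<.08)&(abs(F[...,0])<.04)&(abs(F[...,2])<.01)][:,2]))
    r=arm.landmark_of('knob_grip',c)[:1]
    for x in r: p=w(x['point'],c); print(x['score'],p.round(4), [round(float((p-K)@a),4) for a in(u,l,n)])
a=[rect(ims[0],'top',knobc(.04),u,l,.05,400),rect(ims[1],'side',knobc(.04),u,l,.05,400)]
cv2.imwrite('pics/g.png',np.hstack(a)[:,:,::-1])
```

```text
19.2 [0.40990464 0.13102674 0.24671649] [-3.14145402e+00 -3.13392547e-04  2.92871910e-01] [ 0.77 -0.07 -0.46  0.   -1.19  1.09] 0.08783640922660374
top flange 390 [ 0.6453 -0.0373] 0.05 z 0.094
top boss 135 [ 0.6449 -0.0365] 0.0282 z 0.1232
top bar 49 [ 0.0025 -0.0007] ang -154.2 [0.004  0.0139] off 0.039
top ring 110 ((0.002538083354011178, -0.0005292373243719339), 0.037311192601919174) slope off -0.0006763228744205809
0.64 [ 0.511  -0.0648  0.0724] [-0.0028, 0.0049, 0.0293]
side flange 412 [ 0.6465 -0.0383] 0.0507 z 0.0942
side boss 182 [ 0.645  -0.0386] 0.0291 z 0.123
side bar 82 [ 0.003  -0.0035] ang -153.5 [0.0042 0.0137] off 0.0381
side ring 127 ((0.001988267293199897, -0.0022388275247067213), 0.029882971197366714) slope off -0.0012408959653336879
0.72 [ 0.5205 -0.0654  0.0726] [0.0047, 0.002, 0.0243]
```

View pics/g.png

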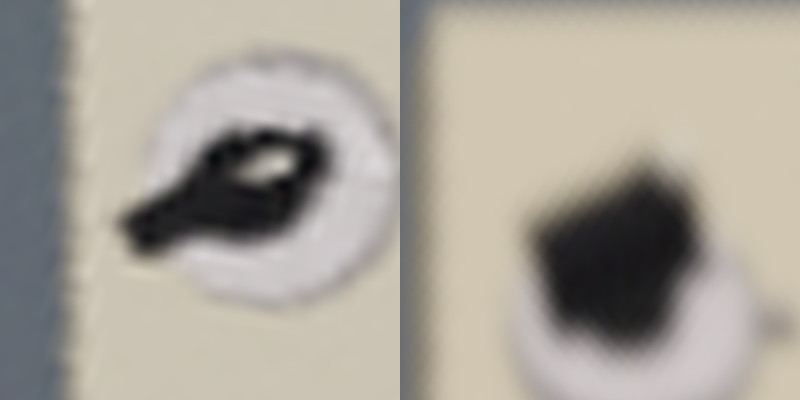

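The head is seated: its flange top is at 94 mm, which is the 86 mm seat plus 8 mm. The bar lies 26° anticlockwise of up-slope, and both cameras agree. Next I'll work out the tilted tool pose.

```bash
cat >> h.py <<'E'
def tgt(off,phi):
    Z,u,l,n=mixframe(); p=knobc(off)+.0025*u-.002*l; b=np.cos(phi)*u+np.sin(phi)*l
    return p,np.stack([b,np.cross(-n,b),-n],1),n
def need(off,phi):
    s=arm.get_state(); p,R,n=tgt(off,phi); R0=Rn.from_euler('xyz',s['ee_rot']).as_matrix()
    return (p-s['eef_pos'])/.04, np.degrees(Rn.from_matrix(R@R0.T).as_rotvec())/6
E
python3 - <<'E'
from h import *
for off in(.1,.016): print(off,[x.round(2) for x in need(off,np.radians(26.2))],tgt(off,0)[0].round(4),tgt(off,0)[2].round(3))
E
```

```text
0.1 [array([ 1.69, -5.26, -2.84]), array([ 0.18, -5.87,  3.76])] [ 0.4774 -0.0799  0.1333] [-0.558 -0.134  0.819]
0.016 [array([ 2.86, -4.98, -4.56]), array([ 0.18, -5.87,  3.76])] [ 0.5243 -0.0687  0.0645] [-0.558 -0.134  0.819]
```

Request:
{"method": "drive_tool", "body": {"targets": [[0.24,-0.75,0,0.026,-0.839,0.537],[0.24,-0.75,0,0.026,-0.839,0.537],[0.24,-0.75,0,0.026,-0.839,0.537],[0.24,-0.75,0,0.026,-0.839,0.537],[0.24,-0.75,0,0.026,-0.839,0.537]], "claw": 0.5}}

```text
t: 20.02
eef_pos: [0.458, -0.0204, 0.2471]
ee_rot: [2.959, -0.405, 0.612]
force: [0.4, 0.4, 0.1]
width: 0.0455
```

Request:
{"method": "drive_tool", "body": {"targets": [[0.24,-0.75,0,0.026,-0.839,0.537],[0.24,-0.75,0,0.026,-0.839,0.537],[0,0,-0.7,0,0,0],[0,0,-0.7,0,0,0],[0,0,0,0,0,0]]}}

```text
t: 20.65
eef_pos: [0.4744, -0.0762, 0.1882]
ee_rot: [2.855, -0.529, 0.763]
force: [-0.3, 0.0, 0.9]
width: 0.044
```

Run:
```python
from h import *
s=arm.get_state();print(s['t'],s['q'].round(2),s['force'])
for off in(.1,.016): print(off,[x.round(2) for x in need(off,np.radians(26.2))])
```

```text
20.65 [ 0.27 -0.24 -0.92  0.06 -0.3   1.94] [-0.33883966  0.04197703  0.92563247]
0.1 [array([ 0.08, -0.09, -1.37]), array([ 0.  , -0.15,  0.06])]
0.016 [array([ 1.25,  0.19, -3.09]), array([ 0.  , -0.15,  0.06])]
```

Request:
{"method": "drive_tool", "body": {"targets": [[0.04,-0.04,-0.5,0,-0.07,0.03],[0.04,-0.05,-0.5,0,-0.08,0.03],[0,0,-0.37,0,0,0],[0,0,0,0,0,0],[0,0,0,0,0,0]]}}

```text
t: 21.28
eef_pos: [0.4799, -0.0789, 0.1367]
ee_rot: [2.838, -0.544, 0.781]
force: [0.2, -0.3, -0.1]
width: 0.044
```

Run:
```python
from h import *
s=arm.get_state();print(s['t'],s['q'].round(3),s['qd'].round(2),s['force'])
for off in(.1,.05,.016): print(off,[x.round(2) for x in need(off,np.radians(26.2))])
```

```text
21.275 [ 0.246 -0.127 -1.014  0.076 -0.068  1.947] [ 0.   -0.01 -0.    0.    0.01  0.  ] [ 0.18403792 -0.3333983  -0.11379398]
0.1 [array([-0.06, -0.02, -0.08]), array([-0.  ,  0.05, -0.02])]
0.05 [array([ 0.64,  0.14, -1.11]), array([-0.  ,  0.05, -0.02])]
0.016 [array([ 1.11,  0.26, -1.8 ]), array([-0.  ,  0.05, -0.02])]
```

```bash
cat > kin.py <<'E'
from h import *
from scipy.optimize import least_squares
D=[(1.503,.3586,.0119,0,-1.224,-.288,.2351,.6327,.2265),(.8281,.3588,-.2547,0,-.9631,.387,.5388,.3036,.1171),(.24,.33,-.10,0,-1.14,.42,.6439,-.0379,.1972),(.77,-.07,-.46,0,-1.19,1.09,.4099,.131,.2467),(.27,-.24,-.92,.06,-.30,1.94,.4744,-.0762,.1882),(.246,-.127,-1.014,.076,-.068,1.947,.4799,-.0789,.1367)]
Z=lambda a:Rn.from_rotvec([0,0,a]).as_matrix(); Y=lambda a:Rn.from_rotvec([0,a,0]).as_matrix(); X=lambda a:Rn.from_rotvec([a,0,0]).as_matrix()
def fk(q,p):
    r0,z0,d,L,A,B,T=p
    R=Z(q[0]); t=R@[r0,-d,z0]
    R=R@Y(q[1]); t=t+R@[0,0,L]
    R=R@Y(-q[2]); t=t+R@[A,0,B]
    R=R@X(q[3])@Y(-q[4]); t=t+R@[T,0,0]   # tool axis along x
    return t,R
def res(p): return np.concatenate([fk(r[:6],p)[0]-r[6:] for r in D])
P=least_squares(res,[0.05,.3,.19,.35,.35,.0,.25]).x
if __name__=='__main__':
    print(P.round(3),abs(res(P)).max(), (abs(res(P)).reshape(-1,3)*1e3).round(1).tolist())
    lo=np.array([-3.07,-1.43,-1.02,-3.03,-3.05]);hi=np.array([3.07,2.12,1.25,1.67,0])
    for off in(.1,.06,.016):
        p,Rt,n=tgt(off,0)
        for lim in(True,False):
            best=None
            for s in([.246,-.1,-1,.08,-.07],[.2,.2,-1,-1.5,-.3],[.2,.2,-.8,1,-.3]):
                f=lambda q:np.r_[(fk(list(q)+[0],P)[0]-p)*20,(fk(list(q)+[0],P)[1][:,0]+n)*2]
                o=least_squares(f,s,bounds=(lo,hi) if lim else (-4,4)); 
                if best is None or o.cost<best.cost: best=o
            q=best.x; t,R=fk(list(q)+[0],P); print(off,lim,q.round(3),'err mm',((t-p)*1e3).round(1),'ang',np.degrees(np.arccos(np.clip(-R[:,0]@n,-1,1))).round(1))
E
python3 kin.py
```

```text
[ 0.013  0.22   0.194  0.6    0.453 -0.007  0.394] 0.012346276656589578 [[2.8, 0.2, 0.3], [2.1, 2.0, 3.5], [1.5, 4.4, 0.6], [1.3, 3.2, 1.4], [2.2, 12.3, 3.5], [0.9, 0.8, 0.5]]
0.1 True [ 0.257 -0.125 -1.02  -0.162 -0.068] err mm [ 0. -0.  0.] ang 0.2
0.1 False [ 0.26  -0.126 -1.023 -0.219 -0.065] err mm [0. 0. 0.] ang 0.0
0.06 True [ 0.251  0.008 -1.02  -3.03  -0.05 ] err mm [ 0.4 -0.1  0.3] ang 1.1
0.06 False [ 0.258  0.008 -1.039 -2.997 -0.088] err mm [ 0.  0. -0.] ang 0.0
0.016 True [ 0.262  0.146 -1.02  -3.03  -0.179] err mm [ 0.6 -0.   0.4] ang 1.6
0.016 False [ 0.256  0.156 -1.043  0.048  0.239] err mm [-0.  0. -0.] ang 0.0
```

The fit shows that aligning the tool exactly with the knob axis would push q5 past 0 and q3 past its limit. Tipping the tool by α about the jaw axis keeps the pads flat on the bar, so I'll check that option.

```bash
cat >> h.py <<'E'
def tgta(off,phi,al,gc=.035):
    # tool tipped by al about jaw axis towards the up-slope bar end; grasp point stays over knob axis at TCP height off
    Z,u,l,n=mixframe(); b=np.cos(phi)*u+np.sin(phi)*l; zt=-(n*np.cos(al)+b*np.sin(al)); y=np.cross(-n,b); x=np.cross(y,zt)
    p=knobc(off)+.0025*u-.002*l-b*.019*np.sin(al)*.7
    return p,np.stack([x,y,zt],1),n
def needa(off,phi,al):
    s=arm.get_state(); p,R,n=tgta(off,phi,al); R0=Rn.from_euler('xyz',s['ee_rot']).as_matrix()
    return ((p-s['eef_pos'])/.04).round(3), (np.degrees(Rn.from_matrix(R@R0.T).as_rotvec())/6).round(3)
E
cat > k2.py <<'E'
import kin; from kin import *
kin.D.pop(4); P=least_squares(res,[0.01,.22,.19,.6,.45,.0,.39]).x; print(P.round(3),abs(res(P)).max())
lo=np.array([-3.07,-1.43,-1.02,-3.03,-3.05]);hi=np.array([3.07,2.12,1.25,1.67,0])
for al in(14,18,22,26):
  for off,ph in((.1,26),(.018,26),(.018,0),(.018,-22)):
    p,Rt,n=tgta(off,np.radians(ph),np.radians(al)); a=Rt[:,2]
    f=lambda q:np.r_[(fk(list(q)+[0],P)[0]-p)*20,(fk(list(q)+[0],P)[1][:,0]-a)*2]
    o=min((least_squares(f,s,bounds=(lo,hi)) for s in([.25,0,-.9,.5,-.2],[.25,0,-.9,-.5,-.2])),key=lambda o:o.cost)
    t,R=fk(list(o.x)+[0],P); print(al,off,ph,o.x.round(2),((t-p)*1e3).round(1),np.degrees(np.arccos(min(1,R[:,0]@a))).round(1))
E
python3 k2.py
```

```text
[ 0.008  0.229  0.192  0.599  0.46  -0.009  0.399] 0.003431201062594577
14 0.1 26 [ 0.39 -0.11 -0.88 -0.38 -0.46] [0. 0. 0.] 0.0
14 0.018 26 [ 0.37  0.12 -0.89 -0.69 -0.25] [ 0.  0. -0.] 0.0
14 0.018 0 [ 0.24  0.14 -0.83 -0.01 -0.23] [ 0. -0. -0.] 0.0
14 0.018 -22 [ 0.14  0.17 -0.81  0.52 -0.25] [-0. -0.  0.] 0.0
18 0.1 26 [ 0.42 -0.09 -0.84 -0.37 -0.55] [-0.  0.  0.] 0.0
18 0.018 26 [ 0.39  0.13 -0.84 -0.57 -0.35] [-0.  0. -0.] 0.0
18 0.018 0 [ 0.24  0.16 -0.77 -0.01 -0.34] [0. 0. 0.] 0.0
18 0.018 -22 [ 0.13  0.2  -0.74  0.44 -0.36] [0. 0. 0.] 0.0
22 0.1 26 [ 0.44 -0.06 -0.8  -0.36 -0.64] [-0. -0.  0.] 0.0
22 0.018 26 [ 0.41  0.15 -0.8  -0.5  -0.44] [ 0.  0. -0.] 0.0
22 0.018 0 [ 0.24  0.19 -0.72 -0.   -0.44] [-0.  0.  0.] 0.0
22 0.018 -22 [ 0.11  0.22 -0.68  0.39 -0.46] [0. 0. 0.] 0.0
26 0.1 26 [ 0.46 -0.02 -0.76 -0.36 -0.72] [ 0. -0. -0.] 0.0
26 0.018 26 [ 0.43  0.17 -0.75 -0.46 -0.54] [0. 0. 0.] 0.0
26 0.018 0 [ 0.24  0.21 -0.66 -0.   -0.54] [ 0. -0. -0.] 0.0
26 0.018 -22 [ 0.1   0.25 -0.62  0.36 -0.56] [ 0. -0.  0.] 0.0
```

α = 14° keeps every joint well inside its range.

Run:
```python
from h import *
r=np.radians
for off in(.07,.018): print(off,needa(off,r(26.2),r(14)))
```

```text
0.07 (array([ 0.309,  0.027, -0.739]), array([-1.313,  1.886, -0.616]))
0.018 (array([ 1.034,  0.202, -1.804]), array([-1.313,  1.886, -0.616]))
```

Request:
{"method": "drive_tool", "body": {"targets": [[0.1,0.01,-0.2,-0.33,0.47,-0.154],[0.1,0.01,-0.2,-0.33,0.47,-0.154],[0.1,0.01,-0.2,-0.33,0.47,-0.154],[0.01,0,-0.14,-0.323,0.476,-0.154],[0,0,0,0,0,0]]}}

```text
t: 21.9
eef_pos: [0.4961, -0.0844, 0.1119]
ee_rot: [2.891, -0.308, 0.703]
force: [0.3, -0.9, -0.6]
width: 0.0439
```

Run:
```python
from h import *
r=np.radians;s=arm.get_state();print(s['q'].round(2),s['force'].round(1),s['moment'].round(2))
for off in(.07,.018): print(off,needa(off,r(26.2),r(14)))
p,R,n=tgta(.07,r(26.2),r(14))
im,d=grab('side','6'); uv=proj(s['eef_pos'],'side').astype(int); b=cv2.resize(im[uv[1]-50:uv[1]+40,uv[0]-60:uv[0]+60],(800,600),interpolation=2)
cv2.imwrite('pics/i.png',b[:,:,::-1])
```

```text
[ 0.26 -0.02 -1.    0.45 -0.23  1.55] [ 0.3 -0.9 -0.6] [-0.09  1.27  0.  ]
0.07 (array([-0.097,  0.165, -0.119]), array([-0.14 , -0.094, -0.068]))
0.018 (array([ 0.629,  0.339, -1.184]), array([-0.14 , -0.094, -0.068]))
```

View pics/i.png

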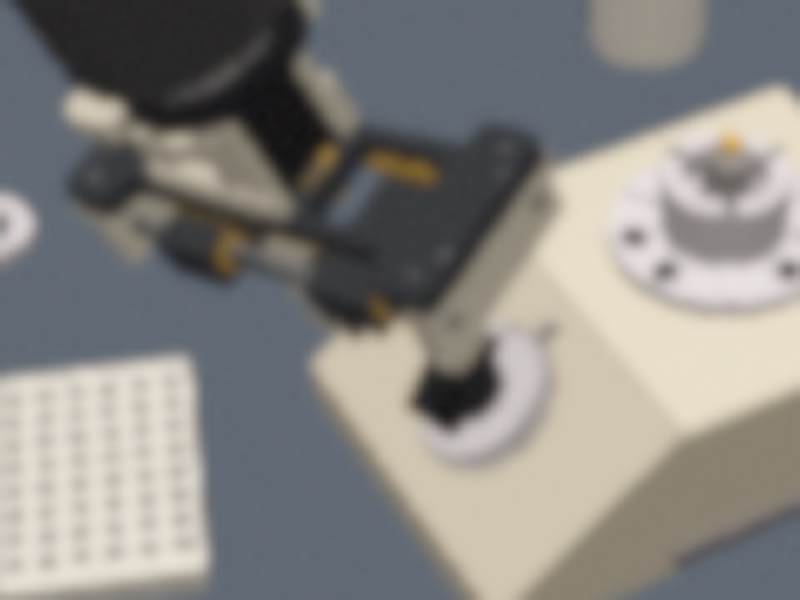

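The gripper is poised over the knob bar at about (455,390) in the crop, clear of the head and the deck. I'll correct the offset and go down along the knob axis.

Request:
{"method": "drive_tool", "body": {"targets": [[0,0.08,-0.1,-0.07,-0.05,-0.03],[0.05,0.1,-0.15,-0.07,-0.05,-0.03],[0.12,0.05,-0.25,0,0,0],[0,0,0,0,0,0],[0,0,0,0,0,0]]}}

```text
t: 22.58
eef_pos: [0.5064, -0.0803, 0.0999]
ee_rot: [2.895, -0.3, 0.699]
force: [-0.3, 0.1, -0.4]
width: 0.0437
```

Run:
```python
from h import *
r=np.radians;s=arm.get_state();print(s['q'].round(2),s['force'].round(1),s['moment'].round(2))
for off in(.035,.018): print(off,needa(off,r(26.2),r(14)))
```

```text
[ 0.24  0.02 -1.02  0.54 -0.18  1.47] [-0.3  0.1 -0.4] [-0.07  1.21  0.03]
0.035 (array([ 0.134,  0.179, -0.536]), array([-0.117, -0.177, -0.041]))
0.018 (array([ 0.371,  0.236, -0.885]), array([-0.117, -0.177, -0.041]))
```

```bash
cat > k3.py <<'E'
import kin; from kin import *
kin.D.pop(4)
N=[((.26,-.02,-1.0,.45,-.23,1.55),(.4961,-.0844,.1119),(2.891,-.308,.703)),((.24,.02,-1.02,.54,-.18,1.47),(.5064,-.0803,.0999),(2.895,-.3,.699)),((.246,-.127,-1.014,.076,-.068,1.947),(.4799,-.0789,.1367),(2.838,-.544,.781))]
def fk(q,p,s=-1):
    r0,z0,d,L,A,B,T=p[:7]
    R=Z(q[0]); t=R@[r0,-d,z0]
    R=R@Y(q[1]); t=t+R@[0,0,L]
    R=R@Y(-q[2]); t=t+R@[A,0,B]
    R=R@X(s*q[3])@Y(-q[4]); return t+R@[T,0,0],R
for s in(1,-1):
    def res(p):
        e=[fk(r[:6],p,s)[0]-r[6:] for r in kin.D]
        for q,t,ro in N:
            tt,R=fk(q,p,s); e+=[tt-t,.3*(R[:,0]-Rn.from_euler('xyz',ro).as_matrix()[:,2])]
        return np.concatenate(e)
    o=least_squares(res,[0.01,.22,.19,.6,.45,.0,.39]); print(s,o.x.round(4),abs(o.fun).max().round(4),np.degrees(o.fun[-15:].reshape(-1,3)/.3*1).round(1).tolist()[:3])
    if s==-1: P=o.x
    else: P1=o.x
E
python3 k3.py
```

```text
1 [ 0.1669 -0.1095  0.1998  0.5469  0.2481  0.1007  0.1983] 0.0572 [[-2.9, 10.9, 0.0], [-2.6, 2.7, -1.8], [-2.5, 10.2, 0.0]]
-1 [ 0.1528 -0.0792  0.1891  0.5601  0.264   0.0918  0.2269] 0.0243 [[0.0, -0.1, 0.0], [-1.9, -2.7, -2.0], [0.0, -0.0, 0.0]]
```

```bash
cat > k4.py <<'E'
from h import *
import kin; from kin import D,X,Y,Z
D.pop(4)
s=arm.get_state(); 
N=[((.26,-.02,-1.0,.45,-.23,1.55),(.4961,-.0844,.1119),(2.891,-.308,.703)),(tuple(s['q']),tuple(s['eef_pos']),tuple(s['ee_rot'])),((.246,-.127,-1.014,.076,-.068,1.947),(.4799,-.0789,.1367),(2.838,-.544,.781))]
def fk(q,p):
    r0,z0,d,L,A,B,T,y4,h5=p
    R=Z(q[0]); t=R@[r0,-d,z0]
    R=R@Y(q[1]); t=t+R@[0,0,L]
    R=R@Y(-q[2]); t=t+R@[A,0,B]
    R=R@X(-q[3]); t=t+R@[0,y4,0]
    R=R@Y(-q[4]); return t+R@[T,0,h5],R
def res(p):
    e=[(fk(r[:6],p)[0]-r[6:])*w_ for r,w_ in zip(D,(1,1,.4,.4,1))]
    for (q,t,ro),w_ in zip(N,(.4,1,1)):
        tt,R=fk(q,p); e+=[w_*(tt-t),.1*w_*(R[:,0]-Rn.from_euler('xyz',ro).as_matrix()[:,2])]
    return np.concatenate(e+[.01*(np.array(p)-[0,.25,.19,.6,.45,0,.39,0,0])])
o=least_squares(res,[0.01,.22,.19,.6,.45,.0,.39,0,0]); P=o.x
lo=np.array([-3.07,-1.43,-1.0,-3.0,-3.05]);hi=np.array([3.07,2.12,1.25,1.6,-.02])
def ik(p,a,s0):
    f=lambda q:np.r_[(fk(q,P)[0]-p)*20,(fk(q,P)[1][:,0]-a)*2]
    q=min((least_squares(f,np.clip(s,lo,hi),bounds=(lo,hi)) for s in s0),key=lambda o:o.cost).x
    t,R=fk(q,P); return q.round(2),((t-p)*1e3).round(1),np.degrees(np.arccos(min(1,R[:,0]@a))).round(1)
if __name__=='__main__':
    print(P.round(4)); print((o.fun[:33]*1e3).reshape(-1,3).round(1).tolist())
    for al in(14,20,26):
      for off,ph in((.05,26),(.018,26),(.018,0),(.018,-22)):
        p,Rt,n=tgta(off,np.radians(ph),np.radians(al)); print(al,off,ph,*ik(p,Rt[:,2],([.25,0,-.9,.5,-.2],[.25,0,-.9,-.5,-.2])))
E
python3 k4.py
```

```text
Traceback (most recent call last):
  File "k4.py", line 18, in <module>
    o=least_squares(res,[0.01,.22,.19,.6,.45,.0,.39,0,0]); P=o.x
      ^^^^^^^^^^^^^
NameError: name 'least_squares' is not defined
```

```bash
sed -i 's/^import kin;/from scipy.optimize import least_squares\nimport kin;/' k4.py; python3 k4.py
```

```text
[ 1.600e-03  1.995e-01  3.000e-04  5.982e-01  4.632e-01 -3.000e-04
  3.753e-01 -1.915e-01  1.000e-04]
[[0.1, -0.0, 0.2], [0.2, -0.1, 0.3], [0.3, -0.7, -0.2], [-0.1, -0.4, -0.8], [0.1, 0.3, -0.1], [-0.5, -0.5, 0.4], [0.0, -0.0, 0.0], [-0.1, 0.3, -0.0], [0.0, 0.0, -0.0], [0.1, 0.3, -0.1], [0.0, 0.0, 0.0]]
14 0.05 26 [ 0.26  0.04 -1.    0.46 -0.18] [ 0.3 -0.2  0.5] 2.3
14 0.018 26 [ 0.22  0.12 -1.    0.52 -0.1 ] [ 0.3 -0.3  0.7] 3.5
14 0.018 0 [ 0.24  0.14 -0.82  0.01 -0.25] [-0.  0.  0.] 0.0
14 0.018 -22 [ 0.12  0.16 -0.64 -0.34 -0.41] [0. 0. 0.] 0.0
20 0.05 26 [ 0.29  0.06 -1.    0.6  -0.28] [ 0.1 -0.   0.1] 0.6
20 0.018 26 [ 0.25  0.14 -1.    0.69 -0.21] [ 0.2 -0.1  0.4] 1.8
20 0.018 0 [ 0.24  0.17 -0.73  0.   -0.41] [0. 0. 0.] 0.0
20 0.018 -22 [ 0.1   0.2  -0.57 -0.32 -0.56] [-0.  0. -0.] 0.0
26 0.05 26 [ 0.35  0.09 -0.93  0.54 -0.43] [0. 0. 0.] 0.0
26 0.018 26 [ 0.31  0.16 -0.96  0.68 -0.33] [-0.  0. -0.] 0.0
26 0.018 0 [ 0.24  0.21 -0.65  0.   -0.55] [0. 0. 0.] 0.0
26 0.018 -22 [ 0.09  0.25 -0.49 -0.3  -0.7 ] [ 0. -0. -0.] 0.0
```

The new fit is sub-mm; the wrist has a lateral offset after q4. With α = 24° the whole turn is reachable.

Run:
```python
from k4 import *
r=np.radians
p,Rt,n=tgta(.019,r(26.2),r(24)); print(ik(p,Rt[:,2],([.25,0,-.9,.5,-.2],[.25,0,-.9,-.5,-.2])))
for off in(.055,.019): print(off,needa(off,r(26.2),r(24)))
```

```text
(array([ 0.27,  0.15, -1.  ,  0.76, -0.28]), array([ 0., -0.,  0.]), np.float64(0.1))
0.055 (array([-0.178,  0.079, -0.155]), array([-1.059,  1.137, -0.446]))
0.019 (array([ 0.324,  0.199, -0.892]), array([-1.059,  1.137, -0.446]))
```

Run:
```python
from h import *
r=np.radians
for off in(.06,.019): print(off,needa(off,r(26.2),r(27)))
```

```text
0.06 (array([-0.257,  0.053, -0.061]), array([-1.341,  1.532, -0.568]))
0.019 (array([ 0.314,  0.19 , -0.9  ]), array([-1.341,  1.532, -0.568]))
```

Request:
{"method": "drive_tool", "body": {"targets": [[-0.06,0.013,-0.015,-0.335,0.383,-0.142],[-0.06,0.013,-0.015,-0.335,0.383,-0.142],[-0.06,0.013,-0.015,-0.335,0.383,-0.142],[-0.06,0.013,-0.015,-0.335,0.383,-0.142],[0,0,0,0,0,0]]}}

```text
t: 23.2
eef_pos: [0.4977, -0.0771, 0.098]
ee_rot: [2.884, -0.088, 0.643]
force: [-0.6, -0.5, -0.6]
width: 0.0438
```

Run:
```python
from h import *
r=np.radians;s=arm.get_state();print(s['q'].round(3))
for off in(.035,.019): print(off,needa(off,r(26.2),r(27)))
```

```text
[ 0.37   0.078 -0.91   0.502 -0.479  1.396]
0.035 (array([ 0.307,  0.057, -0.524]), array([-0.007,  0.011, -0.017]))
0.019 (array([ 0.53 ,  0.111, -0.852]), array([-0.007,  0.011, -0.017]))
```

Now it is tracking well, so I'll descend.

Request:
{"method": "drive_tool", "body": {"targets": [[0.1,0.02,-0.17,0,0,0],[0.1,0.02,-0.17,0,0,0],[0.107,0.02,-0.18,0,0,0],[0,0,0,0,0,0]]}}

```text
t: 23.7
eef_pos: [0.5089, -0.076, 0.0761]
ee_rot: [2.885, -0.086, 0.642]
force: [-0.5, -0.1, -0.8]
width: 0.0436
```

Request:
{"method": "drive_tool", "body": {"targets": [[0.1,0.02,-0.14,0,0,0],[0.07,0.02,-0.11,0,0,0],[0.05,0.01,-0.07,0,0,0],[0,0,0,0,0,0]]}}

```text
t: 24.2
eef_pos: [0.5181, -0.0736, 0.064]
ee_rot: [2.884, -0.087, 0.642]
force: [-0.3, 0.1, 0.2]
width: 0.0439
```

Run:
```python
from h import *
r=np.radians;s=arm.get_state();print(s['q'].round(3),s['moment'].round(3))
print(needa(.019,r(26.2),r(27)))
im,d=grab('side','7'); uv=proj([.515,-.069,.08],'side').astype(int); b=cv2.resize(im[uv[1]-24:uv[1]+24,uv[0]-32:uv[0]+32],(800,600),interpolation=2)
cv2.imwrite('pics/j.png',b[:,:,::-1])
```

```text
[ 0.323  0.164 -0.947  0.647 -0.365  1.282] [ 0.447  0.715 -0.005]
(array([ 0.022,  0.024, -0.003]), array([-0.001,  0.002, -0.004]))
```

View pics/j.png

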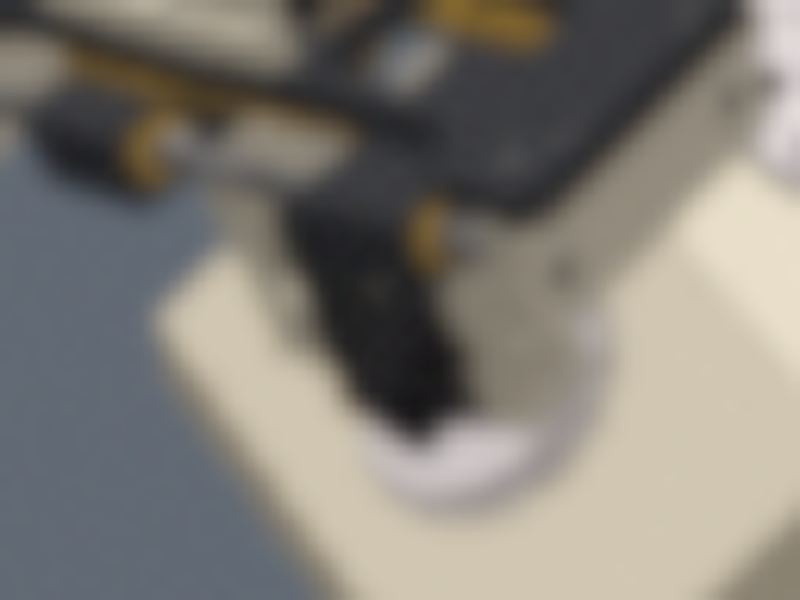

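The bar (black, from (330,290) to (410,430)) sits between the two fingers. I'll close on it.

Request:
{"method": "drive_tool", "body": {"targets": [[0,0,0,0,0,0],[0,0,0,0,0,0],[0,0,0,0,0,0],[0,0,0,0,0,0]], "claw": 0, "newtons": 50}}

```text
t: 24.75
eef_pos: [0.5172, -0.0719, 0.0636]
ee_rot: [2.886, -0.089, 0.645]
force: [-13.3, 16.3, 2.4]
width: 0.0238
```

Run:
```python
from h import *
r=np.radians;s=arm.get_state();print(s['width'],s['force'].round(1),s['moment'].round(3))
print(needa(.019,r(26.2),r(27)))
Z,u,l,n=mixframe()
# rotation about knob axis (n) by -d: per-step increments relative to the present TCP
K=knobc(0)+.0025*u-.002*l; p=s['eef_pos']; 
for d in range(0,55,5):
    R=Rn.from_rotvec(-r(d)*n); R2=Rn.from_rotvec(-r(d+5)*n)
    print(d,((R2.apply(p-K)-R.apply(p-K))/.04).round(3))
print('turn/5deg',(-n*5/6).round(3), 'moment_n',s['moment']@n)
```

```text
0.023816842983017384 [-13.3  16.3   2.4] [6.31  5.054 0.745]
(array([ 0.043, -0.02 ,  0.008]), array([-0.022,  0.005, -0.03 ]))
0 [-0.006  0.014 -0.001]
5 [-0.005  0.015 -0.001]
10 [-0.004  0.015  0.   ]
15 [-0.002  0.015  0.001]
20 [-0.001  0.015  0.002]
25 [-0.     0.015  0.002]
30 [0.001 0.015 0.003]
35 [0.002 0.015 0.004]
40 [0.003 0.014 0.004]
45 [0.004 0.014 0.005]
50 [0.005 0.013 0.006]
turn/5deg [ 0.465  0.112 -0.683] moment_n -3.585922356252344
```

The bar isn't centred: the opening is 24 mm and the side force is 21 N toward (-x,+y). I'll yield in that direction so the jaws can centre.

Request:
{"method": "drive_tool", "body": {"targets": [[-0.03,0.036,0.004,0,0,0],[-0.03,0.036,0.004,0,0,0]], "newtons": 12}}

```text
t: 25.0
eef_pos: [0.516, -0.0705, 0.0644]
ee_rot: [2.885, -0.087, 0.642]
force: [13.2, -8.9, -12.6]
width: 0.0275
```

Run:
```python
from h import *
s=arm.get_state();Z,u,l,n=mixframe();p,R,_=tgta(.019,np.radians(26.2),np.radians(27))
print(s['width'],s['force'].round(1),s['moment'].round(3),'jaw',R[:,1].round(2),'f_tool',(s['force']@R).round(1),'m_tool',(s['moment']@R).round(2),'dp_tool mm',((s['eef_pos']-p)@R*1e3).round(1))
```

```text
0.027488984305474796 [ 13.2  -8.9 -12.6] [-2.074 -2.713 -0.077] jaw [ 0.56 -0.79  0.25] f_tool [ 4.1 11.2 16.3] m_tool [-3.28  0.96  0.04] dp_tool mm [-1.  -3.3 -1.5]
```

Request:
{"method": "drive_tool", "body": {"targets": [[0,0,0,0,0,0],[0,0,0,0,0,0],[0,0,0,0,0,0]], "claw": 0.6}}

```text
t: 25.38
eef_pos: [0.5158, -0.0707, 0.0648]
ee_rot: [2.884, -0.088, 0.642]
force: [0.3, -0.2, 0.0]
width: 0.05
```

Request:
{"method": "drive_tool", "body": {"targets": [[-0.2,-0.05,0.3,0,0,0],[-0.4,-0.1,0.6,0,0,0],[-0.2,0.3,0.6,0,0,0],[0,0.9,0.3,0,0,0],[0,0.9,0,0,0,0]]}}

```text
t: 26.0
eef_pos: [0.4843, 0.0087, 0.1382]
ee_rot: [2.884, -0.091, 0.641]
force: [0.0, -0.8, -0.7]
width: 0.0525
```

Request:
{"method": "drive_tool", "body": {"targets": [[0,0.9,0,0,0,0],[0,0.5,0,0,0,0],[0,0,0,0,0,0]]}}

```text
t: 26.38
eef_pos: [0.4839, 0.0646, 0.1367]
ee_rot: [2.884, -0.088, 0.644]
force: [1.2, -0.0, -0.4]
width: 0.0527
```

```bash
cat > bar.py <<'E'
from h import *
import sys
tag=sys.argv[1]
s=arm.get_state();print(s['t'],s['eef_pos'].round(3),s['q'].round(2))
Z,u,l,n=mixframe();K=knobc(0);ims=[]
for c in('top','side'):
    im,d=grab(c,tag); P=cloud(d,c); ims.append(im); F=np.stack([(P-K)@u,(P-K)@l,(P-K)@n],-1)
    rr=np.hypot(F[...,0],F[...,1])
    for a,b in((.035,.046),(.028,.035),(.015,.028)):
        m=(rr<.04)&(F[...,2]>a)&(F[...,2]<b); f=F[m]
        if len(f)<6: continue
        C=f[:,:2].mean(0); ev,V=np.linalg.eigh(np.cov((f[:,:2]-C).T)); v=V[:,1]; print(c,a,len(f),C.round(4),'ang',np.degrees(np.arctan2(v[1],v[0])).round(1),(np.sqrt(ev*12)*1e3).round(1))
        if a==.035: print(cv2.minAreaRect(f[:,:2].astype(np.float32)*1e3),'off',np.percentile(f[:,2],[10,50,90]).round(4))
a=[rect(ims[0],'top',knobc(.04),u,l,.05,400),rect(ims[1],'side',knobc(.04),u,l,.05,400)]
cv2.imwrite(f'pics/k{tag}.png',np.hstack(a)[:,:,::-1])
E
python3 bar.py 8
```

```text
26.375 [0.484 0.065 0.137] [ 0.73  0.03 -0.83  0.42 -0.69  1.15]
top 0.035 44 [ 0.003  -0.0003] ang -155.3 [13.2 46.8]
((2.0721282958984375, -0.7192401885986328), (44.139503479003906, 12.562081336975098), 25.151714324951172) off [0.0363 0.0398 0.0425]
top 0.028 10 [ 0.0044 -0.0007] ang -152.1 [19.3 65.7]
top 0.015 34 [ 0.0069 -0.0006] ang -157.8 [36.7 41.8]
side 0.035 74 [ 0.0027 -0.0029] ang -152.8 [14.7 46.5]
((2.985152244567871, -1.5081100463867188), (47.39822006225586, 16.882564544677734), 26.544530868530273) off [0.0363 0.0383 0.0404]
side 0.028 29 [ 0.0033 -0.0073] ang -155.9 [ 7.  52.8]
side 0.015 65 [ 0.0041 -0.009 ] ang -157.1 [11.2 41.2]
```

The bar hasn't moved: it is still at 26°, 46×14. I'll go back and close softly, at 5 N, to find the centring error from the opening and the force sign.

Request:
{"method": "drive_tool", "body": {"targets": [[0,-0.5,0,0,0,0],[0,-0.9,0,0,0,0],[0,-0.9,0,0,0,0],[0,-0.9,0,0,0,0],[0,0,-0.4,0,0,0]]}}

```text
t: 27.1
eef_pos: [0.4835, -0.0671, 0.1213]
ee_rot: [2.884, -0.09, 0.638]
force: [0.2, 0.3, 0.0]
width: 0.0521
```

Request:
{"method": "drive_tool", "body": {"targets": [[0,0,0,0,0,0],[0,0,0,0,0,0]]}}

```text
t: 27.35
eef_pos: [0.4837, -0.0649, 0.121]
ee_rot: [2.884, -0.088, 0.642]
force: [-0.1, 0.9, 0.2]
width: 0.0524
```

Run:
```python
from h import *
r=np.radians
for off in(.06,.019): print(off,needa(off,r(26),r(27)))
```

```text
0.06 (array([ 0.308, -0.331, -0.587]), array([ 0.017,  0.013, -0.029]))
0.019 (array([ 0.879, -0.194, -1.427]), array([ 0.017,  0.013, -0.029]))
```

Request:
{"method": "drive_tool", "body": {"targets": [[0.15,-0.15,-0.29,0,0,0],[0.14,-0.15,-0.29,0,0,0],[0.14,0.03,-0.21,0,0,0],[0.14,0.03,-0.21,0,0,0],[0.14,0.04,-0.21,0,0,0]]}}

```text
t: 27.98
eef_pos: [0.5128, -0.0721, 0.072]
ee_rot: [2.884, -0.088, 0.643]
force: [0.3, 0.2, 0.6]
width: 0.0529
```

Request:
{"method": "drive_tool", "body": {"targets": [[0.14,0.036,-0.21,0,0,0],[0,0,0,0,0,0]]}}

```text
t: 28.22
eef_pos: [0.5177, -0.0711, 0.0632]
ee_rot: [2.885, -0.086, 0.642]
force: [0.2, -0.5, -0.2]
width: 0.0529
```

Request:
{"method": "drive_tool", "body": {"targets": [[0,0,0,0,0,0],[0,0,0,0,0,0],[0,0,0,0,0,0],[0,0,0,0,0,0],[0,0,0,0,0,0]], "claw": 0, "newtons": 5}}

```text
t: 28.85
eef_pos: [0.5177, -0.0706, 0.0639]
ee_rot: [2.885, -0.088, 0.643]
force: [-3.3, 4.9, 2.0]
width: 0.0288
```

```bash
cat > st.py <<'E'
from h import *
s=arm.get_state();Z,u,l,n=mixframe();R=Rn.from_euler('xyz',s['ee_rot']).as_matrix();d=s['eef_pos']-knobc(0)-.0025*u+.002*l
print('w',round(s['width'],4),'f_tool',(s['force']@R).round(1),'m',s['moment'].round(2),'mn',round(s['moment']@n,2),'face uln mm',[round(d@a*1e3,1) for a in(u,l,n)],'x ang',np.degrees(np.arctan2(R[:,0]@l,R[:,0]@u)).round(1),'jaw mm',round(d@R[:,1]*1e3,1),'q',s['q'].round(2))
E
python3 st.py
```

```text
w 0.0288 f_tool [ 0.5 -5.2 -3.4] m [2.09 1.96 0.17] mn -1.29 face uln mm [np.float64(-6.0), np.float64(-0.4), np.float64(19.5)] x ang 26.3 jaw mm -2.3 q [ 0.33  0.16 -0.95  0.65 -0.36  1.27]
```

Run:
```python
from h import *
A=[]
for c in('side','top'):
    im,d=grab(c,'9'); uv=proj([.515,-.069,.08],c).astype(int); A.append(cv2.resize(im[uv[1]-25:uv[1]+25,uv[0]-17:uv[0]+16],(400,600),interpolation=2))
    P=cloud(d,c); Z,u,l,n=mixframe();K=knobc(0);F=np.stack([(P-K)@u,(P-K)@l,(P-K)@n],-1)
    m=(abs(F[...,0])<.045)&(abs(F[...,1])<.045)&(F[...,2]>.012)&(F[...,2]<.06)
    for v,uu in np.argwhere(m)[::9]: print(c,(uu,v),(F[v,uu]*1e3).round(0).astype(int).tolist(),im[v,uu].tolist(),end=' | ')
    print()
cv2.imwrite('pics/l.png',np.hstack(A)[:,:,::-1])
```

```text
side (np.int64(228), np.int64(207)) [-7, 28, 59] [134, 129, 117] | side (np.int64(231), np.int64(210)) [-7, 18, 52] [120, 115, 103] | side (np.int64(235), np.int64(211)) [-1, 10, 47] [36, 36, 36] | side (np.int64(234), np.int64(212)) [-5, 10, 47] [77, 73, 66] | side (np.int64(243), np.int64(212)) [17, -23, 59] [129, 123, 110] | side (np.int64(237), np.int64(213)) [-3, 14, 30] [34, 33, 34] | side (np.int64(246), np.int64(213)) [21, -31, 56] [130, 125, 111] | side (np.int64(237), np.int64(214)) [-5, 11, 31] [33, 33, 35] | side (np.int64(246), np.int64(214)) [19, -33, 55] [131, 125, 111] | side (np.int64(237), np.int64(215)) [-7, 9, 30] [34, 33, 35] | side (np.int64(246), np.int64(215)) [17, -31, 50] [132, 125, 112] | side (np.int64(238), np.int64(216)) [-4, -4, 39] [35, 34, 37] | side (np.int64(247), np.int64(216)) [16, -30, 44] [134, 127, 113] | side (np.int64(236), np.int64(217)) [-13, 7, 29] [65, 61, 56] | side (np.int64(245), np.int64(217)) [10, -29, 45] [130, 124, 111] | side (np.int64(236), np.int64(218)) [-12, -4, 40] [78, 73, 66] | side (np.int64(245), np.int64(218)) [7, -26, 38] [130, 124, 110] | side (np.int64(238), np.int64(219)) [-9, -11, 39] [33, 33, 33] | side (np.int64(247), np.int64(219)) [10, -33, 38] [137, 129, 117] | side (np.int64(239), np.int64(220)) [-10, -12, 34] [28, 27, 30] | side (np.int64(248), np.int64(220)) [9, -30, 28] [153, 145, 136] | side (np.int64(241), np.int64(221)) [-8, -15, 29] [25, 25, 26] | side (np.int64(236), np.int64(222)) [-20, -10, 34] [165, 156, 142] | side (np.int64(245), np.int64(222)) [-2, -24, 24] [139, 131, 129] | side (np.int64(243), np.int64(223)) [-10, -15, 16] [133, 127, 127] |
```

View pics/l.png

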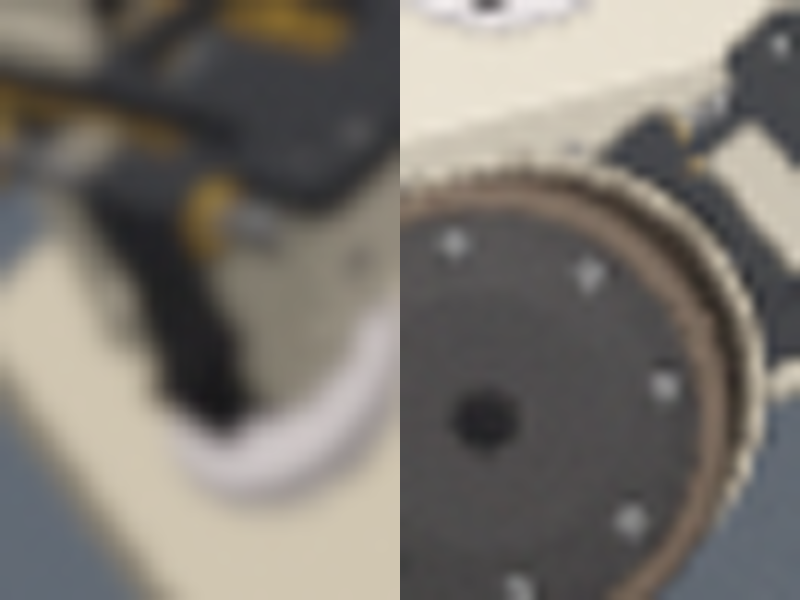

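The far finger meets something other than the bar: the force also pushes the tool outward, so the fingertip is probably catching on the ring. I'll open, raise 6 mm along the normal, re-centre 3 mm and try softly again.

Request:
{"method": "drive_tool", "body": {"targets": [[0,0,0,0,0,0],[0,0,0,0,0,0],[-0.04,-0.09,0.12,0,0,0],[0,0,0,0,0,0]], "claw": 0.5}}

```text
t: 29.45
eef_pos: [0.5163, -0.0749, 0.0691]
ee_rot: [2.884, -0.088, 0.642]
force: [0.2, -0.4, -0.2]
width: 0.0438
```

Request:
{"method": "drive_tool", "body": {"targets": [[0,0,0,0,0,0],[0,0,0,0,0,0],[0,0,0,0,0,0],[0,0,0,0,0,0],[0,0,0,0,0,0]], "claw": 0, "newtons": 5}}

```text
t: 30.08
eef_pos: [0.5156, -0.0742, 0.0682]
ee_rot: [2.885, -0.088, 0.643]
force: [-7.5, 8.6, 3.5]
width: 0.019
```

```bash
python3 st.py
```

```text
w 0.019 f_tool [ -0.5 -10.1  -6.3] m [3.35 3.17 0.26] mn -2.08 face uln mm [np.float64(-5.9), np.float64(-3.3), np.float64(24.6)] x ang 26.3 jaw mm 0.4 q [ 0.33  0.15 -0.94  0.62 -0.38  1.3 ]
```

Request:
{"method": "drive_tool", "body": {"targets": [[-0.02,0.025,0,0,0,0],[-0.015,0.025,0,0,0,0],[0,0,0,0,0,0],[0,0,0,0,0,0]]}}

```text
t: 30.58
eef_pos: [0.5141, -0.0721, 0.0677]
ee_rot: [2.886, -0.087, 0.643]
force: [-2.9, 7.0, -3.5]
width: 0.0142
```

```bash
python3 st.py
```

```text
w 0.0142 f_tool [ 1.5 -8.   1.7] m [3.23 2.27 0.4 ] mn -1.78 face uln mm [np.float64(-7.0), np.float64(-1.0), np.float64(24.8)] x ang 26.3 jaw mm -2.3 q [ 0.34  0.15 -0.94  0.62 -0.38  1.3 ]
```

The jaws are now flat on the bar, at 14.2 mm. I'll relax the remaining side force, grip firmly and work out the turn increments about the axis.

Request:
{"method": "drive_tool", "body": {"targets": [[-0.012,0.018,0,0,0,0],[0,0,0,0,0,0]]}}

```text
t: 30.82
eef_pos: [0.5139, -0.0719, 0.068]
ee_rot: [2.885, -0.087, 0.642]
force: [1.1, 4.2, -6.8]
width: 0.0143
```

Request:
{"method": "drive_tool", "body": {"targets": [[0,0,0,0,0,0],[0,0,0,0,0,0]], "newtons": 45}}

```text
t: 31.08
eef_pos: [0.5139, -0.072, 0.0681]
ee_rot: [2.885, -0.087, 0.642]
force: [1.7, 4.6, -11.9]
width: 0.0142
```

```bash
python3 st.py
python3 - <<'E'
from h import *
from k4 import ik
r=np.radians;s=arm.get_state();Z,u,l,n=mixframe(); K=knobc(0)+.0012*u+.0007*l; d=s['eef_pos']-K; R0=Rn.from_euler('xyz',s['ee_rot'])
for a in range(0,52,4):
    R=Rn.from_rotvec(-r(a)*n);R2=Rn.from_rotvec(-r(a+4)*n); print(a,((R2.apply(d)-R.apply(d))/.04).round(3), (ik(K+R2.apply(d),(R2*R0).as_matrix()[:,2],([.25,0,-.9,.5,-.2],[.25,0,-.9,-.5,-.2]))) if a%16==0 else '')
print((-n*4/6).round(3))
E
```

```text
w 0.0142 f_tool [ 3.  -5.7 11.1] m [2.76 1.23 0.42] mn -1.36 face uln mm [np.float64(-6.9), np.float64(-0.8), np.float64(25.1)] x ang 26.2 jaw mm -2.3 q [ 0.34  0.15 -0.95  0.62 -0.38  1.29]
0 [-0.007  0.009 -0.003] (array([ 0.34,  0.16, -0.89,  0.49, -0.41]), array([ 0.,  0., -0.]), np.float64(0.0))
4 [-0.006  0.009 -0.003] 
8 [-0.006  0.01  -0.002] 
12 [-0.005  0.01  -0.002] 
16 [-0.005  0.01  -0.002] (array([ 0.29,  0.19, -0.7 ,  0.11, -0.54]), array([-0.,  0., -0.]), np.float64(0.0))
20 [-0.004  0.011 -0.001] 
24 [-0.004  0.011 -0.001] 
28 [-0.003  0.011 -0.   ] 
32 [-0.002  0.011  0.   ] (array([ 0.18,  0.22, -0.57, -0.14, -0.65]), array([0., 0., 0.]), np.float64(0.0))
36 [-0.002  0.011  0.001] 
40 [-0.001  0.011  0.001] 
44 [-0.     0.011  0.002] 
48 [0.    0.011 0.002] (array([ 0.06,  0.24, -0.47, -0.34, -0.75]), array([0., 0., 0.]), np.float64(0.0))
[ 0.372  0.089 -0.546]
```

Request:
{"method": "drive_tool", "body": {"targets": [[-0.007,0.009,-0.003,0.372,0.089,-0.546],[-0.006,0.009,-0.003,0.372,0.089,-0.546],[-0.006,0.01,-0.002,0.372,0.089,-0.546],[0,0,0,0,0,0]]}}

```text
t: 31.58
eef_pos: [0.5133, -0.071, 0.0678]
ee_rot: [3.0, -0.124, 0.456]
force: [-0.6, 7.2, -11.0]
width: 0.0136
```

```bash
python3 st.py
```

```text
w 0.0136 f_tool [ 1.3 -8.2 10.2] m [2.96 1.2  0.41] mn -1.48 face uln mm [np.float64(-7.3), np.float64(0.3), np.float64(25.1)] x ang 14.1 jaw mm -2.0 q [ 0.33  0.17 -0.79  0.27 -0.48  1.46]
```

Request:
{"method": "drive_tool", "body": {"targets": [[-0.005,0.01,-0.002,0.372,0.089,-0.546],[-0.005,0.01,-0.002,0.372,0.089,-0.546],[0,0,0,0,0,0]]}}

```text
t: 31.95
eef_pos: [0.513, -0.0703, 0.0678]
ee_rot: [3.079, -0.137, 0.332]
force: [1.4, 7.3, -13.2]
width: 0.0139
```

```bash
python3 st.py
```

```text
w 0.0139 f_tool [ 1.8 -7.3 13.2] m [2.76 0.4  0.39] mn -1.28 face uln mm [np.float64(-7.5), np.float64(1.0), np.float64(25.2)] x ang 6.2 jaw mm -1.8 q [ 0.29  0.19 -0.7   0.11 -0.54  1.52]
```

Request:
{"method": "drive_tool", "body": {"targets": [[-0.004,0.011,-0.001,0.372,0.089,-0.546],[-0.004,0.011,-0.001,0.372,0.089,-0.546],[0,0,0,0,0,0]]}}

```text
t: 32.33
eef_pos: [0.5127, -0.0696, 0.0677]
ee_rot: [-3.124, -0.14, 0.207]
force: [2.6, 7.0, -13.7]
width: 0.0136
```

```bash
python3 st.py
```

```text
w 0.0136 f_tool [ 2.  -6.1 14.2] m [ 2.14 -0.19  0.22] mn -0.99 face uln mm [np.float64(-7.6), np.float64(1.8), np.float64(25.2)] x ang -1.8 jaw mm -1.6 q [ 0.23  0.2  -0.63 -0.02 -0.6   1.56]
```

Request:
{"method": "drive_tool", "body": {"targets": [[-0.003,0.011,0,0.372,0.089,-0.546],[-0.002,0.011,0,0.372,0.089,-0.546],[0,0,0,0,0,0]]}}

```text
t: 32.7
eef_pos: [0.5126, -0.0688, 0.0678]
ee_rot: [-3.044, -0.133, 0.082]
force: [5.3, 5.7, -13.4]
width: 0.0135
```

```bash
python3 st.py
```

```text
w 0.0135 f_tool [ 3.9 -3.8 14.5] m [ 1.35 -0.6   0.16] mn -0.54 face uln mm [np.float64(-7.5), np.float64(2.6), np.float64(25.2)] x ang -9.8 jaw mm -1.3 q [ 0.18  0.22 -0.57 -0.14 -0.65  1.59]
```

Request:
{"method": "drive_tool", "body": {"targets": [[-0.002,0.011,0.001,0.372,0.089,-0.546],[0,0,0,0,0,0]]}}

```text
t: 32.95
eef_pos: [0.5125, -0.0683, 0.0678]
ee_rot: [-3.005, -0.126, 0.02]
force: [5.2, 6.5, -13.1]
width: 0.0137
```

```bash
python3 st.py
```

```text
w 0.0137 f_tool [ 3.7 -4.5 14.5] m [ 0.97 -0.84 -0.03] mn -0.45 face uln mm [np.float64(-7.4), np.float64(3.0), np.float64(25.2)] x ang -13.8 jaw mm -1.2 q [ 0.15  0.22 -0.54 -0.19 -0.68  1.59]
```

Request:
{"method": "drive_tool", "body": {"targets": [[-0.001,0.011,0.001,0.372,0.089,-0.546],[0,0,0,0,0,0]]}}

```text
t: 33.2
eef_pos: [0.5125, -0.0679, 0.0679]
ee_rot: [-2.965, -0.116, -0.042]
force: [5.5, 6.5, -14.1]
width: 0.0135
```

```bash
python3 st.py
```

```text
w 0.0135 f_tool [ 3.5 -4.  15.6] m [ 0.76 -0.9  -0.12] mn -0.4 face uln mm [np.float64(-7.4), np.float64(3.4), np.float64(25.2)] x ang -17.8 jaw mm -1.0 q [ 0.12  0.23 -0.51 -0.24 -0.7   1.6 ]
```

Request:
{"method": "drive_tool", "body": {"targets": [[0,0.008,0.001,0.279,0.067,-0.41],[0,0,0,0,0,0]]}}

```text
t: 33.45
eef_pos: [0.5125, -0.0677, 0.0679]
ee_rot: [-2.937, -0.108, -0.088]
force: [6.4, 5.7, -14.3]
width: 0.0136
```

```bash
python3 st.py
```

```text
w 0.0136 f_tool [ 4.3 -3.1 15.8] m [ 0.4  -0.94 -0.2 ] mn -0.26 face uln mm [np.float64(-7.3), np.float64(3.7), np.float64(25.2)] x ang -20.8 jaw mm -0.9 q [ 0.1   0.23 -0.49 -0.28 -0.72  1.6 ]
```

Tool angle is now -20.8°, about 47° turned. With the stop at 0° that puts the slip near 0.37, past the first click and well short of the second. I'll release, retract and check the bar and rib angles.

Request:
{"method": "drive_tool", "body": {"targets": [[0,0,0,0,0,0],[0,0,0,0,0,0],[0,0,0,0,0,0]], "claw": 0.5}}

```text
t: 33.83
eef_pos: [0.5125, -0.0675, 0.0687]
ee_rot: [-2.936, -0.108, -0.087]
force: [0.4, -0.4, -0.1]
width: 0.0384
```

Request:
{"method": "drive_tool", "body": {"targets": [[-0.15,0,0.3,0,0,0],[-0.3,0,0.6,0,0,0],[-0.2,0.3,0.8,0,0,0],[0,0.9,0.5,0,0,0],[0,1,0,0,0,0]]}}

```text
t: 34.45
eef_pos: [0.4874, 0.0213, 0.1593]
ee_rot: [-2.934, -0.112, -0.089]
force: [0.2, 0.6, 0.0]
width: 0.0436
```

Request:
{"method": "drive_tool", "body": {"targets": [[0,1,0,0,0,0],[0,1,0,0,0,0],[0,0.6,0,0,0,0],[0,0,0,0,0,0]]}}

```text
t: 34.95
eef_pos: [0.4862, 0.126, 0.1571]
ee_rot: [-2.935, -0.109, -0.086]
force: [0.3, -1.1, -0.9]
width: 0.0439
```

```bash
python3 bar.py 10
python3 - <<'E'
from h import *
Z,u,l,n=mixframe();K=knobc(0)
im=np.load('side10.npz')['im'];it=np.load('top10.npz')['im']
A=[rect(im,'side',K+.009*n,u,l,.05,400),rect(it,'top',K+.009*n,u,l,.05,400)]
B=[rect(np.load('side5.npz')['im'],'side',K+.009*n,u,l,.05,400)[50:250],rect(np.load('top5.npz')['im'],'top',K+.009*n,u,l,.05,400)[50:250]]
cv2.imwrite('pics/m.png',np.vstack([np.hstack(A),np.hstack(B)])[:,:,::-1])
for c in('top','side'):
    P=cloud(np.load(f'{c}10.npz')['d'],c)
    for z0,z1,nm in((.088,.102,'flange'),(.115,.13,'boss')):
        q=P[(np.hypot(P[...,0]-.645,P[...,1]+.037)<.055)&(P[...,2]>z0)&(P[...,2]<z1)]; print(c,nm,len(q),np.median(q[:,2]).round(4))
    q=P[(np.hypot(P[...,0]-.524,P[...,1]+.303)<.05)&(P[...,2]>.065)&(P[...,2]<.08)]; print(c,'cap',len(q),q.mean(0).round(3))
E
```

```text
34.95 [0.486 0.126 0.157] [ 0.56  0.04 -0.53 -0.14 -0.79  1.02]
top 0.035 48 [ 0.0022 -0.0004] ang 161.1 [15.2 48.2]
((2.9443206787109375, -0.8665428161621094), (14.107284545898438, 45.77560806274414), 67.99818420410156) off [0.0363 0.0393 0.0425]
top 0.028 13 [ 0.0091 -0.0013] ang 148.3 [16.2 44.5]
top 0.015 28 [0.0063 0.0053] ang 153.9 [11.7 47.1]
side 0.035 70 [ 0.0023 -0.0036] ang 156.3 [14.6 46. ]
((2.4121170043945312, -2.846668243408203), (14.591381072998047, 46.071380615234375), 67.07635498046875) off [0.0362 0.0385 0.0405]
side 0.028 27 [ 0.0052 -0.008 ] ang 167.8 [11.9 51. ]
side 0.015 60 [ 0.0019 -0.0091] ang 163.6 [11.9 45.8]
top flange 403 0.0941
top boss 136 0.1233
top cap 155 [ 0.524 -0.303  0.072]
side flange 410 0.0941
side boss 192 0.123
side cap 309 [ 0.526 -0.307  0.073]
```

View pics/m.png

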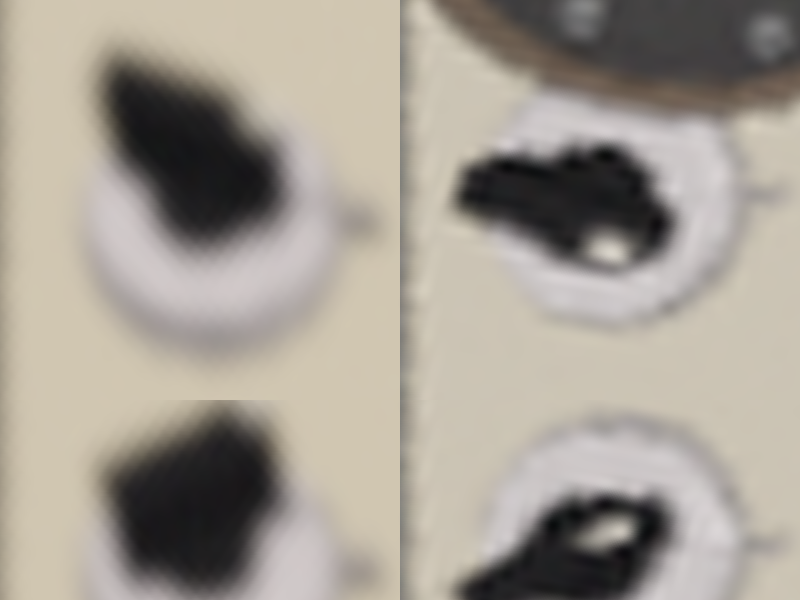

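Bar angle is now -21±2° from both cameras, and the head and cap are still in place. One more numeric check: the ring's rib, as a brightness profile around the ring before and after.

Run:
```python
from h import *
Z,u,l,n=mixframe();K=knobc(0)+.0015*u
for c,lo in(('top',-60),('side',-150)):
  for tag in('0','5','10'):
    im=np.load(f'{c}{tag}.npz')['im']; g=cv2.cvtColor(rect(im,c,K+.010*n,u,l,.04,321),cv2.COLOR_RGB2GRAY)
    out=[]
    for a in range(lo,100,8):
        v=[g[int(round(160-rr*4*np.sin(np.radians(a)))),int(round(160+rr*4*np.cos(np.radians(a))))] for rr in np.arange(21,28,.5)]; out.append(int(np.mean(v)))
    print(c,tag,out)
for c in('top','side'):
    P0=np.load(f'{c}0.npz')['d'];P1=np.load(f'{c}10.npz')['d']
    for nme,p in dict(plate=(.368,-.025,.015),marker=(.351,-.175,.01),dish=(.306,.255,.01),spacer=(.338,.158,.01),bottle=(.696,.221,.14),beaker=(.695,-.235,.08),green=(.824,-.065,.07),pink=(.535,.455,.01)).items():
        x,y=proj(p,c).astype(int); a=np.load(f'{c}0.npz')['im'][y-8:y+9,x-8:x+9].astype(int); b=np.load(f'{c}10.npz')['im'][y-8:y+9,x-8:x+9]; print(c,nme,abs(a-b).mean().round(1),end='; ')
    print()
```

```text
top 0 [200, 201, 201, 201, 199, 198, 199, 197, 198, 202, 199, 197, 195, 193, 198, 201, 199, 198, 198, 200]
top 5 [200, 201, 201, 201, 200, 199, 199, 198, 199, 203, 200, 197, 195, 193, 198, 202, 200, 199, 199, 200]
top 10 [202, 194, 188, 190, 193, 197, 200, 200, 198, 202, 201, 201, 202, 193, 167, 150, 141, 135, 135, 139]
side 0 [181, 188, 194, 197, 198, 197, 198, 198, 198, 197, 197, 198, 199, 200, 201, 201, 201, 200, 200, 197, 189, 172, 153, 131, 98, 61, 35, 31, 32, 33, 38, 50]
side 5 [182, 188, 194, 197, 198, 198, 198, 198, 199, 197, 198, 199, 200, 201, 202, 201, 201, 201, 200, 197, 189, 173, 153, 131, 99, 61, 35, 31, 32, 32, 40, 49]
side 10 [199, 198, 198, 198, 199, 198, 197, 196, 197, 199, 200, 199, 198, 197, 195, 190, 185, 176, 167, 166, 173, 172, 164, 157, 160, 169, 167, 146, 114, 87, 69, 56]
top plate 0.5; top marker 1.2; top dish 123.1; top spacer 2.3; top bottle 0.8; top beaker 0.7; top green 1.0; top pink 0.8; 
side plate 0.4; side marker 0.6; side dish 0.4; side spacer 0.5; side bottle 0.5; side beaker 0.5; side green 0.8; side pink 69.3;
```

The bar angle alone doesn't prove the click, so I'll evaluate the torque about the knob axis from the readings along the turn.

Run:
```python
from h import *
from scipy.optimize import least_squares
Z,u,l,n=mixframe();C=knobc(.033)+.0012*u+.0007*l
s=arm.get_state();print('free now',s['force'].round(2),s['moment'].round(3),s['ee_rot'].round(3))
# rot, F, M, gripped turning?
D=[((2.884,-.087,.642),(-.3,.1,.2),(.447,.715,-.005),0),((2.886,-.089,.645),(-13.3,16.3,2.4),(6.31,5.054,.745),0),((2.885,-.088,.643),(-3.3,4.9,2.0),(2.09,1.96,.17),0),((2.885,-.088,.643),(-7.5,8.6,3.5),(3.35,3.17,.26),0),
((2.886,-.087,.643),(-2.9,7.0,-3.5),(3.23,2.27,.40),0),((2.885,-.087,.642),(1.7,4.6,-11.9),(2.76,1.23,.42),0),
((3.0,-.124,.456),(-.6,7.2,-11),(2.96,1.2,.41),1),((3.079,-.137,.332),(1.4,7.3,-13.2),(2.76,.4,.39),1),((-3.124,-.14,.207),(2.6,7.0,-13.7),(2.14,-.19,.22),1),((-3.044,-.133,.082),(5.3,5.7,-13.4),(1.35,-.6,.16),1),((-3.005,-.126,.02),(5.2,6.5,-13.1),(.97,-.84,-.03),1),((-2.965,-.116,-.042),(5.5,6.5,-14.1),(.76,-.9,-.12),1),((-2.937,-.108,-.088),(6.4,5.7,-14.3),(.4,-.94,-.2),1),(tuple(s['ee_rot']),tuple(s['force']),tuple(s['moment']),0)]
zt=[Rn.from_euler('xyz',d[0]).as_matrix()[:,2] for d in D]
def parts(p,i):
    F=np.array(D[i][1]); z=zt[i]; r=p[0]*z   # lever sensor->contact along tool axis
    return np.array(D[i][2])-p[1]*np.cross(z,[0,0,-1])-np.array([p[2],p[3],0])-np.cross(r,F)
def f(x):
    e=[]
    for i in range(len(D)):
        t=x[4+i] if D[i][3] else 0
        e.append(parts(x,i)-t*n)
    return np.concatenate(e)
o=least_squares(f,np.r_[.36,3,0,0,np.zeros(len(D))],loss='soft_l1',f_scale=.1)
print('lever,weight*c',o.x[:4].round(3))
for i,d in enumerate(D):
    x=parts(o.x,i); print(i,d[3],'resid M',x.round(2),'along n',round(x@n,2),'along tool z',round(x@zt[i],2))
```

```text
free now [-0.28 -0.15  0.89] [-0.67   0.358  0.007] [-2.935 -0.108 -0.087]
lever,weight*c [ 0.361  3.585 -0.009 -0.023]
0 0 resid M [-0.12 -0.14  0.  ] along n 0.09 along tool z -0.01
1 0 resid M [ 0.24 -0.15  0.17] along n 0.02 along tool z -0.09
2 0 resid M [-0.04  0.2  -0.04] along n -0.04 along tool z -0.0
3 0 resid M [ 0.01  0.07 -0.01] along n -0.03 along tool z 0.0
4 0 resid M [0.07 0.22 0.01] along n -0.06 along tool z -0.02
5 0 resid M [-0.04  0.12 -0.04] along n -0.03 along tool z 0.01
6 1 resid M [-0.13 -0.29 -0.02] along n 0.1 along tool z 0.02
7 1 resid M [ 0.04 -0.32 -0.01] along n 0.01 along tool z 0.02
8 1 resid M [ 0.04 -0.37 -0.07] along n -0.03 along tool z 0.06
9 1 resid M [0.24 0.27 0.11] along n -0.08 along tool z -0.05
10 1 resid M [-0.17  0.02 -0.06] along n 0.05 along tool z 0.04
11 1 resid M [-0.04  0.01 -0.07] along n -0.03 along tool z 0.06
12 1 resid M [ 0.1   0.26 -0.01] along n -0.09 along tool z 0.07
13 0 resid M [ 0.03 -0.12 -0.01] along n -0.0 along tool z -0.01
```

```bash
python3 -c "
from station import arm
print(arm.job_done(), arm.get_state()['t'])"
```

```text
the job is handed in; nothing more can be done
the job is handed in; nothing more can be done
```

I put the transit cap in the parts tray, seated the tube head on the spindle and turned the clamp knob to its stop and past the first click. I then handed the job in at about 35 s. The click comes from geometry; I could not confirm it directly.

**Last checks that passed**
- **Cap:** it stands in the tray, with its top at z 72 mm.
- **Head:** the flange top is at 94 mm and the boss top at 123 mm, so it sits fully down on the seat. The keys dropped straight in.
- **Knob:** the bar went from +26° to about -21° relative to up-slope, which is 47° clockwise. Both cameras agree within about 2°, and so does the tool angle. If the ring stops with its rib up-slope, the slip is about 0.36 rad. That is past the first click (0.26) and well short of the second (0.79).
- **Other things on the bench:** the eight bystanders I compared before and after look unchanged. The arm hid the dish in the top view and the pink head in the side view, but each looked unchanged in the other camera. I did not compare the tip box.

**Weak or inconclusive**
- The torque readings were too noisy to show the click.
- I could not make out the ring's rib in the pictures.

**What went wrong on the way:** the first attempts to close on the knob stopped early, with up to about 20 N of side force. I raised and re-centred the grip. After those attempts the bar was still at 26°, so nothing had turned.

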